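# Shut the pizza oven's flap with the hook rod

## Task

The little pizza oven on the range is hot: fetch its hook rod from under the wire rack, take it by its wooden handle, put its hook through the ring eye on the oven's flap and, with the rod in the eye all the way, swing the flap over and fully shut without letting it slam. Then unhook the rod and hang it by its end ring on the tool hook at the oven's corner. Keep your gripper and arm off the oven and flap, and leave the kettle and the other things where they stand.

Things in the scene. Friction and masses are not known exactly. Their poses are not given: they have to be found in the camera images.
- oven: Small green steel pizza oven fixed on the range, 260 wide x 200 deep x 215 mm high plus a flue on its roof; origin under its centre. Axes: x into the oven (mouth faces -x), y to the left of one facing the mouth, z up. A crumb tray juts out in front from x = -100 to -180 mm, 200 wide, rim 55 mm above the range: keep the fingers in front of it or above it.
- oven_hinge (a point): Middle of the flap's hinge line, 195 mm above the range, 12 mm before the oven's front wall. Axes are the oven's: x into the oven, y along the hinge line, z up.
- flap (a joint): Angle of the steel flap (222 wide x 95 long, 0.22 kg): 0 = shut, hanging over the mouth; grows as its free edge swings out, up and back; 1.57 = sticking straight out, 3.14 = upright, 3.6 = stop, leaning back over the roof, where it starts. The hinge runs freely: let go, the flap falls to the stop, or shut with a bang. It needs under 3 N at the eye.
- flap_eye (a point): Centre of the ring eye on the flap's free edge, mid-width, 117 mm from the hinge line (and 4 mm to the outer side). Hole 26 mm wide, wire 6 mm, hole axis along the hinge line, so a pin put in sideways can stay level through the whole swing. 78 mm above the range when shut, about 300 at the start. Axes are the flap's: the oven's when shut, turning about y with it.
- hook_seat (a point): Top of the bar of the oven's tool hook (7 mm wire, front left corner), just inside its upturned end, where the top of a hung ring lies; 218 mm above the range. The bar slopes down outward a little, midway between the oven's -x and +y, 58 mm out from the corner; the end turns up 5 to 8 mm farther out and reaches 28 mm above this point, 9 mm thick at its tip. Axes are the oven's.
- rod_neck (a point): Point on the bare round steel neck (10 mm) of the hook rod, 32 mm from its cross pin. The rod (205 mm, 0.13 kg) lies flat on the range, hook end to the robot, handle under the wire rack; only about 60 mm of neck and the pin stick out. Axes are the rod's: x from handle to hook end, y the way the pin points, z up. The neck's middle is 6 mm above the underside.
- rod_grip (a point): Centre of the rod's square dark wooden handle (75 long x 18 x 18 mm), 99.5 mm behind the neck point along the rod's -x, 131.5 mm from the pin's axis; 9 mm above the underside. Rod's axes.
- rod_pin (a point): Middle of the rod's cross pin, the hook: 10 mm round, at the very end of the rod, bent at a right angle to the rod's +y (left), reaching 46 mm from the rod's axis, 12 mm ball at its end. This point is 21.5 mm from the rod's axis, 6 mm above the underside. Rod's axes.
- rod_ring (a point): Centre of the hanging ring on the handle's end, 51.5 mm from the handle's centre along the rod's -x: 24 mm hole, 6 mm wire, lying in the rod's flat plane (hole axis = z), 9 mm above the underside. Rod's axes.
- rack: Fixed low wire rack, 200 x 200 mm, top 36 mm and underside 28 mm above the range, on four corner legs, open along its front (-x) edge; origin under its centre. The kettle stands on it.
- kettle: Small white enamel kettle with a bail handle, 182 x 219 x 211 mm, standing on the wire rack; origin at the middle of its underside. To be left alone.
- canister: Cream canister with a wooden lid, 87 mm wide, 120 mm high; origin at its underside. To be left alone.
- mill: Wooden pepper mill, 58 mm wide, 170 mm high; origin at its underside. To be left alone.
- chilli: Slim sauce bottle with a yellow cap, 48 mm wide, 183 mm high; origin at its underside. To be left alone.
- spoon: Steel tablespoon, 191 mm long, lying flat near the front edge; origin at its underside. To be left alone.
- matches: Matchbox, 65 x 110 x 22 mm, lying flat; origin at its underside. To be left alone.

How it is judged:
By the outcome, as a careful person would: the job done as asked, in the order asked, and still so for the second after the job is handed in, with the robot touching nothing.
It also fails if it takes over 72 s, if anything falls off the work surface, if the arm or the gripper's body presses on something with over 40 N, if the wrist force passes 120 N, or if a joint passes its speed limit or range.

## Robot

A 7-joint arm with a two-finger parallel gripper is mounted at the origin on a cart in front of the work surface, level with it; the furniture and walls round the work are solid. World frame = base frame: x ahead of the robot, y to its left, z up, the work surface at z = 0. Lengths are in m, angles in rad, forces in N, time in s.
With the tool pointing down it reaches from about 0.4 to 0.875 m from the base axis. Payload 19.3 kg.
Tool frame: the origin (TCP) lies at the very end of the fingers, on their centre line; the grasp point (between the pads) lies 19 mm behind it; z points along the fingers, y is the direction in which the jaws open and shut (so a half turn about z gives the same grasp; the last joint's range is limited). The gripper opens to 85 mm and grips with 20 to 120 N. Pads are 22 mm wide; open, the fingers measure 114 mm over their backs; the gripper's body (76 mm by 85 mm) begins 54 mm behind the grasp point. The pads swing forward as they close: fully open they stand 13 mm farther back than shut.
Start: joints at [-1.292, 0.521, -0.036, 1.599, 0.021, 1.021, -0.113], TCP at [0.214, 0.587, 0.231] pointing down, gripper open.
Joint ranges: [-2.91, 2.91], [-0.3, 2.13], [-1.5, 1.42], [0.17, 2.43], [-1.26, 4.41], [0.16, 1.93], [-2.52, 2.52]. Speed limits (rad/s): [1.89, 1.89, 2.39, 2.39, 3.01, 3.01, 3.01].

## Interface

Orientations are given as [roll, pitch, yaw] about the fixed x, y, z axes, in that order (R = Rz(yaw) Ry(pitch) Rx(roll)).
In Python, from workcell import bot, grab_frame, calibration, workorder gives the robot as it stands.
- The arm moves only by the tool move_arm, never from a script. Its arguments are lists of equal length, an entry for each row: "jaw": the closure in counts, from 0 (fully open) to 255 (shut); "dp": the shift along the tool's x, y, z in units of 800 mm (1.0 is 800 mm), a list of three; "rotation": the turn, a rotation vector about the tool's x, y, z in units of pi rad (1.0 is pi rad), a list of three. In form: {"jaw": [jaw, ...], "dp": [[dx, dy, dz], ...], "rotation": [[rx, ry, rz], ...]}. A call has 1 to 10 rows; each row shifts and turns the commanded pose from where the row before left it, along the tool's axes as they then stand; what a row does not reach is not made up. A row lasts 1/8 s, in which the tool goes at most 62.5 mm and 10.7 degrees, less where a joint would pass 70% of its speed; a pose out of reach is approached as far as the arm can. A call with a number of a shift or a turn outside -1 to 1 is refused whole. A call with a gripper value outside its range is refused whole. The fingers move at their own pace and stop on an object; "squeeze" is the grip in N (left out, the last holds). Time passes only in rows, so rows that do not move let the fingers close. It gives the time, the measured TCP pose, the force and the opening at its end, in the units of the state.
- bot.observe(): the state, without advancing time (a new reading comes with each control period).
- grab_frame(name): name is "side" or "top" or "wrist"; returns the picture (480x640x3 uint8, blue, green, red); there is no depth.
- calibration(name): a dict with "camera_matrix" (3x3 intrinsics, pixels), "T" (4x4, takes a point from camera to world coordinates). Camera axes: x right, y down, z forward; pixel columns grow to the right and rows downward; lengths in m; the calibration is good to about 2 mm. A picture is of the moment at which its call begins: read the wrist's pose just before it. calibration takes no time and is no camera call; for the wrist camera it gives the pose at the moment of the call.
- workorder.job_done(): hands the job in, once; it reports no verdict.
The state is a dict: "clock": time; "qpos": joint angles; "qd": joint speeds; "joint_efforts": joint torques, N m; "position": TCP position; "tool_rot": TCP orientation; "force": force on the tool from outside, world axes, zero at the start; "moment": the same for the moment, N m; "grip_width": finger opening in m.
Only numpy, scipy, OpenCV 4.12 (cv2) and the standard library are available. Lean on these libraries where they do the work, as an engineer would, in place of code of your own. Each camera call takes 0.05 s, during which the arm holds its last target. There are 200 camera calls.

## Working session

There is one attempt and no reset: what is moved stays moved. The work goes in short steps, Python scripts to look and compute and a tool call to move; the robot and the scene stay as the last step left them, time stands still between calls to the robot, and variables do not carry over. Pictures are saved under pics/ and viewed, about 8 in all and at most 12, crops included, and the job is handed in when it is done.

Besides the shell and the picture viewer there is one more tool, called after "Call:" by a JSON object that holds its "fn" and its "kwargs", one argument or row to a line. move_arm: Moves the arm, as the interface text tells. Shifts and turns lie within -1 to 1; 1 stands for 800 mm of shift or pi rad of turn. Its arguments: {"type":"object","properties":{"jaw":{"type":"array","items":{"type":"number"}},"dp":{"type":"array","items":{"type":"array","items":{"type":"number","minimum":-1,"maximum":1}}},"rotation":{"type":"array","items":{"type":"array","items":{"type":"number","minimum":-1,"maximum":1}}},"squeeze":{"type":"number"}},"required":["jaw","dp","rotation"]}

```bash
ls; mkdir -p pics; python3 - <<'E'
from workcell import bot, grab_frame, calibration
import cv2, numpy as np
np.set_printoptions(precision=4,suppress=True)
print(bot.observe())
for n in ("side","top"):
    im=grab_frame(n); cv2.imwrite(f"pics/{n}0.png",im)
    c=calibration(n); print(n,c["camera_matrix"],c["T"])
E
```

```text
pics
{'clock': 0.0, 'qpos': array([-1.2922,  0.522 , -0.0363,  1.6   ,  0.0212,  1.0211, -0.1128]), 'qd': array([ 0.0018, -0.0008, -0.0005,  0.0017, -0.0003, -0.0011, -0.0001]), 'joint_efforts': array([  0.0013, -92.7086,   1.9808, -36.9954,   0.0179,   0.0078,
        -0.    ]), 'position': array([0.2135, 0.587 , 0.2307]), 'tool_rot': array([-3.1405,  0.0001,  2.7927]), 'force': array([-0.5622,  0.5183, -0.4455]), 'moment': array([-0.0086, -0.0633,  0.0133]), 'grip_width': 0.08542150661838038}
side [[492.4824   0.     317.7976]
 [  0.     492.4824 232.7375]
 [  0.       0.       1.    ]] [[-0.8899 -0.3594  0.281   0.2846]
 [-0.456   0.6812 -0.5728  0.2903]
 [ 0.0145 -0.6378 -0.7701  0.9289]
 [ 0.      0.      0.      1.    ]]
top [[433.7352   0.     318.6255]
 [  0.     433.7352 236.8928]
 [  0.       0.       1.    ]] [[-0.3034 -0.7477  0.5907  0.0103]
 [-0.9528  0.2315 -0.1963 -0.0902]
 [ 0.0101 -0.6223 -0.7827  0.8906]
 [ 0.      0.      0.      1.    ]]
```

View pics/side0.png

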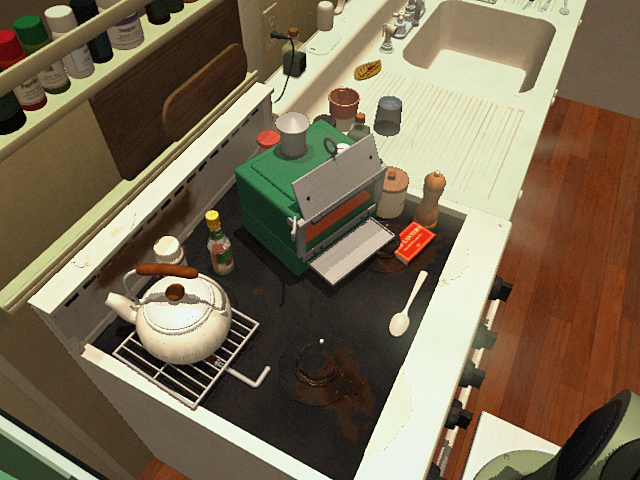

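View pics/top0.png

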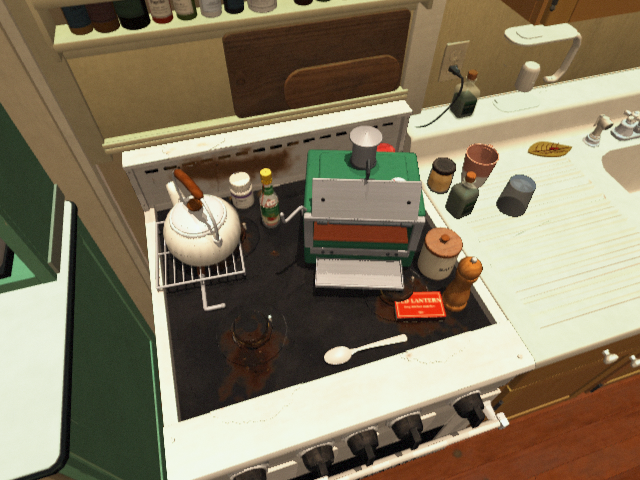

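```bash
cat > h.py <<'E'
from workcell import bot, grab_frame, calibration
import cv2, numpy as np
from scipy.spatial.transform import Rotation as R
np.set_printoptions(precision=4,suppress=True)
def ray(c,uv):
    K,T=c["camera_matrix"],np.array(c["T"])
    d=T[:3,:3]@np.linalg.solve(K,[uv[0],uv[1],1.]); return T[:3,3],d/np.linalg.norm(d)
def plane(c,uv,z):
    o,d=ray(c,uv); return o+d*(z-o[2])/d[2]
def tri(*cu):
    A=np.zeros((3,3));b=np.zeros(3);L=[ray(c,u) for c,u in cu]
    for o,d in L:
        P=np.eye(3)-np.outer(d,d);A+=P;b+=P@o
    p=np.linalg.solve(A,b); return p,max(np.linalg.norm((np.eye(3)-np.outer(d,d))@(p-o)) for o,d in L)
def proj(c,p):
    T=np.linalg.inv(c["T"]); q=T[:3,:3]@np.asarray(p)+T[:3,3]; q=c["camera_matrix"]@q; return q[:2]/q[2]
E
python3 - <<'E'
from h import *
s=cv2.imread("pics/side0.png");t=cv2.imread("pics/top0.png")
def crop(im,x,y,w,h,W,H): return cv2.resize(im[y:y+h,x:x+w],(W,H),interpolation=cv2.INTER_CUBIC)
a=crop(s,230,120,160,160,400,400); b=crop(t,270,120,160,160,400,400)
c=crop(s,200,340,80,40+10,320,200); d=crop(t,180,270,80,50,320,200)
pad=np.zeros((200,80,3),np.uint8)
cv2.imwrite("pics/c1.png",np.vstack([np.hstack([a,b]),np.hstack([c,pad,d,pad])]))
cs,ct=calibration("side"),calibration("top")
print("pin root",tri((cs,(262,384)),(ct,(206,307))),plane(ct,(206,307),.006),plane(cs,(262,384),.006))
E
```

```text
pin root (array([ 0.5399, -0.0021,  0.0297]), np.float64(0.0037250181986153434)) [ 0.5581 -0.0018  0.006 ] [ 0.5434 -0.0072  0.006 ]
```

View pics/c1.png

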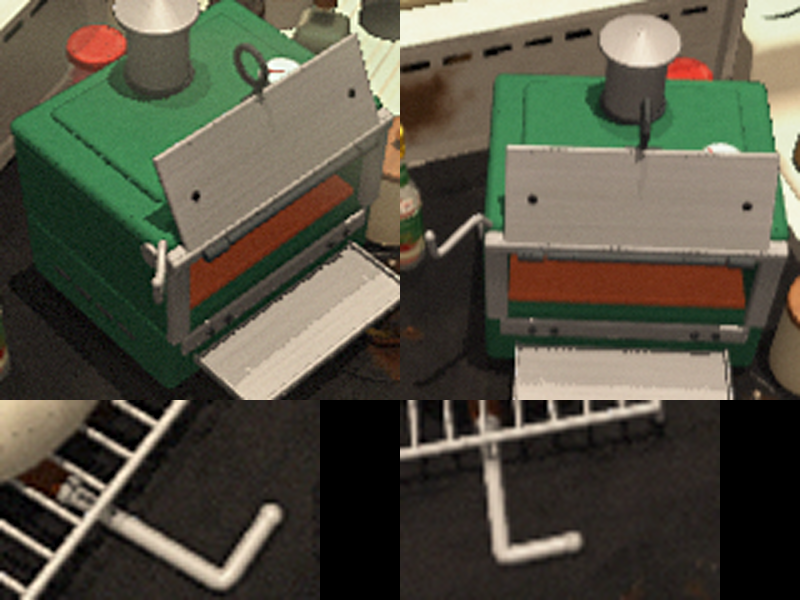

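```bash
python3 - <<'E'
from h import *
cs,ct=calibration("side"),calibration("top")
S=lambda x,y:(230+x/2.5,120+y/2.5); Tp=lambda x,y:(270+(x-400)/2.5,120+y/2.5)
for n,a,b in [("corner",(255.5,385.75),(205.75,308)),("ball",(267.75,368),(223,305.25)),("eye",S(252,68),Tp(645,123)),
 ("flapTL",S(157,158),Tp(506,148)),("flapTR",S(355,38),Tp(777,153)),("flapBL",S(190,248),Tp(508,245)),
 ("boltL",S(196,196),Tp(533,200)),("boltR",S(352,93),Tp(747,206)),
 ("roofBL",S(15,128),Tp(495,78)),("trayFR",S(399,290),None) ,("bend",S(157,293),Tp(437,252)),("tip",S(149,248),Tp(431,235)),("tip2",S(162,243),Tp(431,235))]:
    if b is None: continue
    p,e=tri((cs,a),(ct,b)); print(n,p,e)
print("neck top@6", plane(ct,(203,283.75),.006), "side", plane(cs,(228.75,368.75),.006))
for a,b in (((255.5,385.75),(205.75,308)),((267.75,368),(223,305.25))): print(plane(cs,a,.006),plane(ct,b,.006))
print("tray top",plane(ct,(316,287),.055),plane(ct,(402,290),.055),plane(ct,(317,261),.055),plane(ct,(403,264),.055))
print("tray side",plane(cs,(322,284),.055),plane(cs,(396,233),.055))
E
```

```text
corner [0.5544 0.0002 0.0053] 0.0017672980885747806
ball [ 0.5499 -0.0399  0.0077] 4.2850290581508025e-05
eye [ 0.592  -0.3847  0.2976] 0.001071345810093071
flapTL [ 0.6167 -0.2767  0.28  ] 0.0005538747069377477
flapTR [ 0.5443 -0.481   0.2787] 0.00299268398151466
flapBL [ 0.5846 -0.2689  0.2012] 0.0019880218342019063
boltL [ 0.5923 -0.2922  0.238 ] 0.0003223357323736503
boltR [ 0.5322 -0.4571  0.2397] 0.0007796564185688671
roofBL [ 0.777  -0.3146  0.2107] 0.0012979166032222986
bend [ 0.5793 -0.2063  0.2181] 0.0009458350407247382
tip [ 0.5807 -0.2062  0.253 ] 0.011542433582178194
tip2 [ 0.5683 -0.2038  0.2673] 0.01162355186898852
neck top@6 [ 0.6233 -0.0044  0.006 ] side [ 0.6178 -0.0036  0.006 ]
[0.5527 0.0016 0.006 ] [ 0.5557 -0.0009  0.006 ]
[ 0.5504 -0.0405  0.006 ] [ 0.551  -0.0398  0.006 ]
tray top [ 0.5052 -0.2503  0.055 ] [ 0.4402 -0.4326  0.055 ] [ 0.5729 -0.2741  0.055 ] [ 0.5047 -0.4645  0.055 ]
tray side [ 0.5311 -0.2382  0.055 ] [ 0.4433 -0.4433  0.055 ]
```

```bash
python3 - <<'E'
from h import *
ct=calibration("top"); cs=calibration("side")
for uv in [(68,440),(60,250),(160,470),(150,220),(0,330)]:
    print(uv,plane(ct,uv,0)[:2],plane(ct,uv,.3)[:2],plane(ct,uv,.5)[:2])
print("side corner",tri((cs,(62,470)),(ct,(68,440))))
for uv in [(157,287),(243,272),(157,232)]: print("rack",plane(ct,uv,.036))
for uv in [(335,357),(408,338)]: print("spoon",plane(ct,uv,.0))
print("chilli",plane(ct,(270,226),0)); 
c=calibration("wrist"); print(c["T"])
im=grab_frame("wrist"); cv2.imwrite("pics/w0.png",im)
E
```

```text
(68, 440) [0.3532 0.2914] [0.2377 0.1629] [0.1607 0.0772]
(60, 250) [0.8364 0.3277] [0.5581 0.1869] [0.3726 0.0931]
(160, 470) [0.2485 0.1296] [0.1683 0.0556] [0.1148 0.0062]
(150, 220) [0.8722 0.1027] [0.5819 0.0377] [ 0.3883 -0.0056]
(0, 330) [0.64   0.4434] [0.4279 0.2636] [0.2865 0.1438]
side corner (array([0.4125, 0.2377, 0.3182]), np.float64(0.17760712549260382))
rack [0.625  0.0945 0.036 ]
rack [ 0.6072 -0.1019  0.036 ]
rack [0.7912 0.081  0.036 ]
spoon [ 0.3575 -0.2471  0.    ]
spoon [ 0.3508 -0.416   0.    ]
chilli [ 0.7563 -0.2007 -0.    ]
[[ 0.3417  0.9018  0.2644  0.1463]
 [ 0.9398 -0.3277 -0.0968  0.6115]
 [-0.0006  0.2816 -0.9595  0.3728]
 [ 0.      0.      0.      1.    ]]
```

View pics/w0.png

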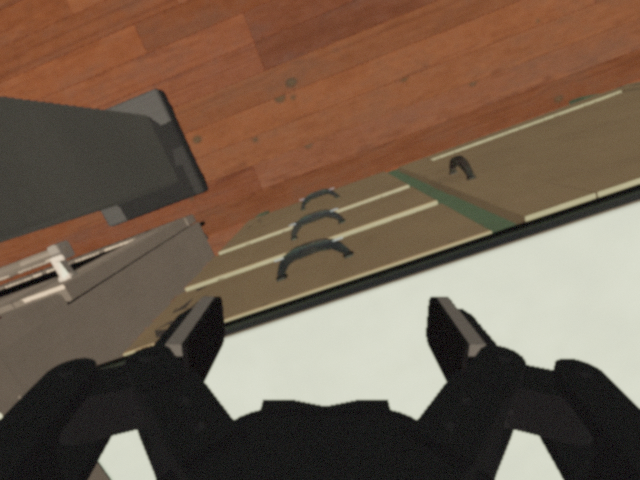

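Call:
{"fn": "move_arm", "kwargs": {
  "jaw": [0,0,0,0,0,0,0,0,0,0],
  "dp": [
    [-0.053,-0.059,0],
    [-0.053,-0.059,0],
    [-0.053,-0.059,0],
    [-0.053,-0.059,0],
    [-0.053,-0.059,0],
    [-0.053,-0.059,0],
    [-0.053,-0.059,0],
    [-0.053,-0.059,0],
    [-0.053,-0.059,0],
    [-0.053,-0.059,0]
  ],
  "rotation": [
    [0,0,0],
    [0,0,0],
    [0,0,0],
    [0,0,0],
    [0,0,0],
    [0,0,0],
    [0,0,0],
    [0,0,0],
    [0,0,0],
    [0,0,0]
  ],
  "squeeze": 40
}}

```text
clock: 1.4
position: [0.4477, 0.0057, 0.2315]
tool_rot: [3.141, 0.0, 2.793]
force: [1.5, 0.7, 0.3]
grip_width: 0.0857
```

```bash
python3 - <<'E'
from h import *
o=bot.observe(); print(o["clock"],o["qpos"],o["position"],o["tool_rot"],o["force"])
E
```

```text
1.4 [-0.3423  0.2433  0.2351  2.0545 -0.0749  0.851   1.1578] [0.4477 0.0057 0.2315] [3.1412 0.0004 2.7931] [1.5012 0.7005 0.2723]
```

Call:
{"fn": "move_arm", "kwargs": {
  "jaw": [0,0,0,0,0,0,0,0,0,0],
  "dp": [
    [0,0,0.01],
    [0,0,0.01],
    [0,0,0.01],
    [0,0,0.01],
    [0,0,0.01],
    [0,0,0.01],
    [0,0,0.01],
    [0,0,0.01],
    [0,0,0],
    [0,0,0]
  ],
  "rotation": [
    [0,0,0.058],
    [0,0,0.058],
    [0,0,0.058],
    [0,0,0.058],
    [0,0,0.058],
    [0,0,0.058],
    [0,0,0.058],
    [0,0,0.058],
    [0,0,0.058],
    [0,0,0.058]
  ]
}}

```text
clock: 2.65
position: [0.4471, 0.0076, 0.1672]
tool_rot: [-3.141, 0.0, 0.965]
force: [-0.8, -0.2, 0.6]
grip_width: 0.0856
```

Call:
{"fn": "move_arm", "kwargs": {
  "jaw": [0,0,0,0,0,0,110],
  "dp": [
    [0,0,0],
    [0,0,0],
    [0,0,0],
    [0,0,0],
    [0,0,0],
    [0.06,0,0],
    [0.06,0,0]
  ],
  "rotation": [
    [0,0,0.058],
    [0,0,0.058],
    [0,0,0.058],
    [0,0,0.058],
    [0,0,0.058],
    [0,0,0.05],
    [0,0,0]
  ]
}}

```text
clock: 3.52
position: [0.5441, 0.0069, 0.167]
tool_rot: [-3.141, 0.001, -0.098]
force: [0.0, 0.2, 1.0]
grip_width: 0.0697
```

```bash
python3 - <<'E'
from h import *
o=bot.observe(); print(o["clock"],o["qpos"],o["position"],o["tool_rot"],o["force"],o["grip_width"])
c=calibration("wrist"); im=grab_frame("wrist"); cv2.imwrite("pics/w1.png",im); print(c["camera_matrix"],c["T"])
E
```

```text
3.525 [-0.7076  0.6469  0.8668  1.9056 -0.6334  0.889  -1.1885] [0.5441 0.0069 0.167 ] [-3.1414  0.0006 -0.0981] [0.0414 0.153  1.0266] 0.0696940363491875
[[343.2673   0.     324.99  ]
 [  0.     343.2673 238.9422]
 [  0.       0.       1.    ]] [[-0.0979 -0.9545 -0.2817  0.6157]
 [-0.9952  0.0937  0.0284 -0.0004]
 [-0.0007  0.2831 -0.9591  0.309 ]
 [ 0.      0.      0.      1.    ]]
```

View pics/w1.png

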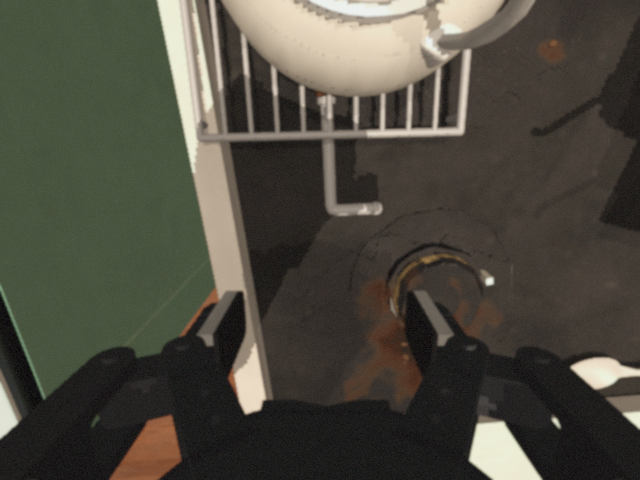

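```bash
cat > kin.py <<'E'
from h import *
import itertools
from scipy.optimize import least_squares
D=[([-1.2922,.522,-.0363,1.6,.0212,1.0211,-.1128],[.2135,.587,.2307],[-3.1405,.0001,2.7927]),
([-.3423,.2433,.2351,2.0545,-.0749,.851,1.1578],[.4477,.0057,.2315],[3.1412,.0004,2.7931]),
([-.7076,.6469,.8668,1.9056,-.6334,.889,-1.1885],[.5441,.0069,.167],[-3.1414,.0006,-.0981])]
def rot(q,s,off):
    a=[R.from_euler("zyzyzyz"[i],s[i]*q[i]) for i in range(7)]; return a,off
def fk(q,P,s):
    # P: d1,L1,L2,L3, x offsets e1 (shoulder), e2(elbow), e3(wrist), yaw0
    M=R.identity(); p=np.array([0,0,P[0]])
    M=M*R.from_euler("z",s[0]*q[0]); p=p+M.apply([P[4],0,0])
    M=M*R.from_euler("y",s[1]*q[1])*R.from_euler("z",s[2]*q[2]); p=p+M.apply([P[5],0,P[1]])
    M=M*R.from_euler("y",s[3]*q[3]); p=p+M.apply([-P[5],0,0])
    M=M*R.from_euler("z",s[4]*q[4]); p=p+M.apply([0,0,P[2]])
    M=M*R.from_euler("y",s[5]*q[5]); p=p+M.apply([P[6],0,0])
    M=M*R.from_euler("z",s[6]*q[6]+P[7]); p=p+M.apply([0,0,P[3]])
    return p,M
if __name__=="__main__":
    best=[]
    for sg in itertools.product([1,-1],repeat=4):
        s=[sg[0],1,sg[1],1,sg[2],1,sg[3]]
        def f(P):
            r=[]
            for q,x,e in D:
                p,M=fk(q,P,s); r+=list(p-x)+list(.3*(M.inv()*R.from_euler("xyz",e)).as_rotvec())
            return np.array(r)
        for y0 in (1.57,-1.57,0,3.14):
            o=least_squares(f,[.3,.42,.4,.3,0,0,0,y0]); best.append((o.cost,s,o.x))
    best.sort(key=lambda b:b[0])
    for b in best[:4]: print(b[0]**.5,b[1],b[2])
E
python3 kin.py; python3 - <<'E'
from h import *
cw=calibration("wrist");ct=calibration("top");cs=calibration("side")
a=(331,210);b=(376,210)
print(tri((cw,a),(ct,(205.75,308)),(cs,(255.5,385.75))),plane(cw,a,.006),plane(cw,b,.006),plane(cw,(329,140),.006))
print("rack edge",plane(cw,(200,137),.036),plane(cw,(465,132),.036))
E
```

```text
0.05355175372725624 [-1, 1, -1, 1, -1, 1, -1] [-53.5028   0.3055   0.3239 -53.6004  -0.0071   0.1072   0.011    1.5708]
0.0535517537272614 [-1, 1, -1, 1, -1, 1, -1] [-53.5027   0.3055   0.3239 -53.6003  -0.0071   0.1072   0.011    1.5708]
0.05355175372728527 [-1, 1, -1, 1, -1, 1, -1] [-53.5025   0.3055   0.3239 -53.6001  -0.0071   0.1072   0.011    1.5708]
0.053551753727328004 [-1, 1, -1, 1, -1, 1, -1] [-53.5023   0.3055   0.3239 -53.5999  -0.0071   0.1072   0.011    1.5708]
(array([ 0.5568, -0.0004,  0.001 ]), np.float64(0.002454799475443527)) [ 0.5587 -0.0005  0.006 ] [ 0.5548 -0.0407  0.006 ] [ 0.619  -0.0042  0.006 ]
rack edge [0.6307 0.0939 0.036 ] [ 0.6151 -0.1074  0.036 ]
```

Call:
{"fn": "move_arm", "kwargs": {
  "jaw": [110,110,110,110,110,110,110,110,110,110],
  "dp": [
    [0,0,0],
    [0,0,0],
    [0,0,0],
    [0,0,0],
    [0,0,0],
    [0,0,0],
    [0,0,0],
    [0,0,0],
    [0,0,0],
    [0,0,0]
  ],
  "rotation": [
    [0,0,-0.058],
    [0,0,-0.058],
    [0,0,-0.058],
    [0,0,-0.058],
    [0,0,-0.058],
    [0,0,-0.058],
    [0,0,-0.058],
    [0,0,-0.058],
    [0,0,-0.058],
    [0,0,-0.058]
  ]
}}

```text
clock: 4.82
position: [0.5428, 0.0058, 0.1672]
tool_rot: [-3.141, 0.0, 1.731]
force: [-0.4, 0.2, 0.5]
grip_width: 0.0486
```

Call:
{"fn": "move_arm", "kwargs": {
  "jaw": [130,130,130,130,130,130,130,130,130,130],
  "dp": [
    [0,0,0],
    [0,0,0],
    [0,0,0],
    [0,0,0],
    [0,0,0.02],
    [0,0,0.02],
    [0,0,0.02],
    [0,0,0.02],
    [0,0,0],
    [0,0,0]
  ],
  "rotation": [
    [0,0,-0.058],
    [0,0,-0.058],
    [0,0,-0.058],
    [0,0,-0.058],
    [0,0,-0.058],
    [0,0,-0.058],
    [0,0,-0.058],
    [0,0,-0.02],
    [0,0,0],
    [0,0,0]
  ]
}}

```text
clock: 6.08
position: [0.5431, 0.0058, 0.1038]
tool_rot: [-3.142, 0.0, 3.061]
force: [-0.4, 1.2, -0.2]
grip_width: 0.0419
```

```bash
python3 - <<'E'
from h import *
o=bot.observe(); print(o["clock"],o["qpos"],o["position"],o["tool_rot"],o["force"],o["grip_width"])
T=R.from_euler("xyz",o["tool_rot"]); print(T.inv().apply(np.array([.584,-.0027,.03])-o["position"])/.8)
E
```

```text
6.075 [-0.1177  0.5686 -0.0029  1.9231  0.0027  0.6495  1.3681] [0.5431 0.0058 0.1038] [-3.1416  0.0004  3.0612] [-0.4391  1.2318 -0.1984] 0.041873887879089945
[-0.0518 -0.0065  0.0922]
```

Call:
{"fn": "move_arm", "kwargs": {
  "jaw": [130,130,130,130,130,255,255,255,255],
  "dp": [
    [-0.026,-0.003,0.03],
    [-0.026,-0.0035,0.03],
    [0,0,0.03],
    [0,0,0.02],
    [0,0,0.015],
    [0,0,0],
    [0,0,0],
    [0,0,0],
    [0,0,0]
  ],
  "rotation": [
    [0,0,0.006],
    [0,0,0],
    [0,0,0],
    [0,0,0],
    [0,0,0],
    [0,0,0],
    [0,0,0],
    [0,0,0],
    [0,0,0]
  ]
}}

```text
clock: 7.2
position: [0.5842, -0.003, 0.0038]
tool_rot: [3.141, 0.001, 3.044]
force: [0.7, -0.3, 1.9]
grip_width: 0.0079
```

Call:
{"fn": "move_arm", "kwargs": {
  "jaw": [255,255,255,255,255,255,255,255],
  "dp": [
    [0.015,0,0],
    [0.03,0,0],
    [0.03,0,0],
    [0.035,0,0],
    [0.035,0,0],
    [0.035,0,0],
    [0.03,0,0],
    [0,0,0]
  ],
  "rotation": [
    [0,0,0],
    [0,0,0],
    [0,0,0],
    [0,0,0],
    [0,0,0],
    [0,0,0],
    [0,0,0],
    [0,0,0]
  ]
}}

```text
clock: 8.2
position: [0.4144, 0.0134, 0.0035]
tool_rot: [-3.141, -0.002, 3.045]
force: [-1.5, -0.6, 1.1]
grip_width: 0.008
```

```bash
python3 - <<'E'
from h import *
o=bot.observe(); print(o["clock"],o["qpos"],o["position"],o["tool_rot"],o["force"],o["grip_width"])
a=grab_frame("top"); b=grab_frame("wrist")
cv2.imwrite("pics/p2.png",np.hstack([cv2.resize(a[150:470,90:410],(400,400)),cv2.resize(b,(400,300)).copy() if 0 else cv2.copyMakeBorder(cv2.resize(b,(400,300)),0,100,0,0,cv2.BORDER_CONSTANT)]))
E
```

```text
8.2 [-0.1769  0.6495  0.002   2.2751 -0.006   0.2191  1.3045] [0.4144 0.0134 0.0035] [-3.1411 -0.002   3.0447] [-1.459  -0.5895  1.0899] 0.00800612547264244
```

View pics/p2.png

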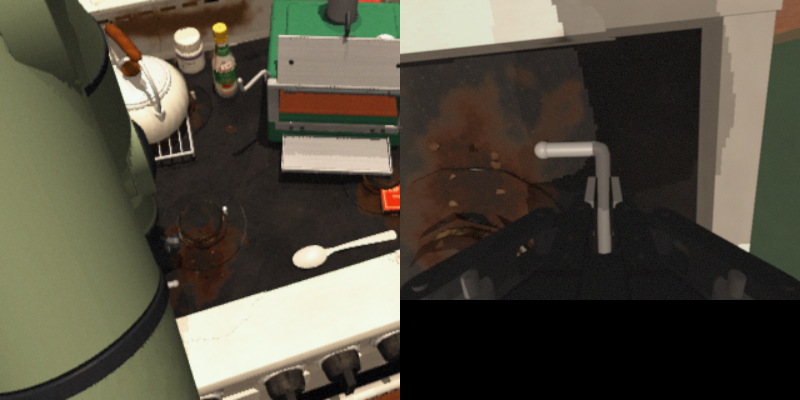

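```bash
cat > fit.py <<'E'
from kin import *
D=D+[([-.1177,.5686,-.0029,1.9231,.0027,.6495,1.3681],[.5431,.0058,.1038],[-3.1416,.0004,3.0612]),
([-.1769,.6495,.002,2.2751,-.006,.2191,1.3045],[.4144,.0134,.0035],[-3.1411,-.002,3.0447])]
s=[-1,1,-1,1,-1,1,-1]
for q,x,e in D:
    p,M=fk(q,[.3,.4,.4,.3,0,0,0,1.5708],s); print((M.inv()*R.from_euler("xyz",e)).as_rotvec())
def f(P,full=0):
    P=np.r_[P[:7],1.5708]; return np.concatenate([fk(q,P,s)[0]-x for q,x,e in D])
def fk2(q,P):
    # generic offsets o1..o4 3-vectors with z merged
    M=R.from_euler("z",-q[0]); p=M.apply(P[0:3])
    M=M*R.from_euler("y",q[1]);p=p+M.apply([P[3],P[4],0]); M=M*R.from_euler("z",-q[2]); p=p+M.apply(P[5:8])
    M=M*R.from_euler("y",q[3]); M=M*R.from_euler("z",-q[4]); p=p+M.apply(P[8:11])
    M=M*R.from_euler("y",q[5]); p=p+M.apply(P[11:14])
    return p
o=least_squares(f,[.3,.4,.4,.3,0,0,0]); print(o.cost,o.x,o.fun.round(3))
E
python3 fit.py
```

```text
[-0.     -0.      0.0001]
[ 0.      0.0001 -0.    ]
[ 0.0001 -0.     -0.0001]
[ 0.  0. -0.]
[ 0.     -0.0001  0.    ]
0.0064709283190153765 [-0.0792  0.5401  0.4243 -0.0678 -0.0636  0.0081 -0.0436] [-0.059  0.016  0.007 -0.01   0.042  0.006 -0.001 -0.009 -0.013 -0.006
  0.059  0.003 -0.008  0.058 -0.002]
```

```bash
cat >> fit.py <<'E'
# y offsets: after q1 (a), after q3 at elbow (b), after q5 (c), wrist (d)
def fk3(q,P):
    d1,L1,L2,L3,a,b,c,d,ex,ew=P
    M=R.from_euler("z",-q[0]); p=M.apply([0,a,d1])
    M=M*R.from_euler("y",q[1])*R.from_euler("z",-q[2]); p=p+M.apply([ex,b,L1])
    M=M*R.from_euler("y",q[3])*R.from_euler("z",-q[4]); p=p+M.apply([-ex,c,L2])
    M=M*R.from_euler("y",q[5]); p=p+M.apply([ew,d,L3])
    return p, M*R.from_euler("z",-q[6]+1.5708)
def g(P): return np.r_[np.concatenate([fk3(q,P)[0]-x for q,x,e in D]),1e-3*(np.array(P)-P0)]
P0=np.array([.33,.4,.4,.3,0,0,0,0,0,0])
o=least_squares(g,P0); print(o.cost,o.x,o.fun[:-10].round(4))
E
python3 fit.py|tail -4
```

```text
0.0064709283190153765 [-0.0792  0.5401  0.4243 -0.0678 -0.0636  0.0081 -0.0436] [-0.059  0.016  0.007 -0.01   0.042  0.006 -0.001 -0.009 -0.013 -0.006
  0.059  0.003 -0.008  0.058 -0.002]
1.1541904551419957e-08 [ 0.3084  0.5297  0.4205  0.3161 -0.0213 -0.0374 -0.0002 -0.0002  0.0001
 -0.    ] [ 0. -0.  0. -0.  0. -0. -0. -0.  0.  0. -0. -0.  0. -0.  0.]
```

```bash
cat > ik.py <<'E'
import sys,io,contextlib
with contextlib.redirect_stdout(io.StringIO()):
    from fit import *
P=o.x
lo=np.array([-2.91,-.3,-1.5,.17,-1.26,.16,-2.52]);hi=np.array([2.91,2.13,1.42,2.43,4.41,1.93,2.52])
ox=np.array([.941,-.338,0]);oy=np.array([.338,.941,0]);oz=np.array([0,0,1.])
hinge=np.array([.5385,-.3655,.195]); bb=(oy-ox)/2**.5
def eye(th): return hinge+.117*(-np.sin(th)*ox-np.cos(th)*oz)+.004*(-np.cos(th)*ox+np.sin(th)*oz)
def rodR(xdir,ydir):  # columns
    x=xdir/np.linalg.norm(xdir); y=ydir/np.linalg.norm(ydir); return np.c_[x,y,np.cross(x,y)]
def tool(Rr,origin,a,off=0,depth=.0):
    """rod frame R, handle-centre pos -> TCP pos, tool R; lean a: tool z=sin a x - cos a z; tool y=-rod y; depth = handle centre behind TCP"""
    tz=np.sin(a)*Rr[:,0]-np.cos(a)*Rr[:,2]; ty=-Rr[:,1]; M=np.c_[np.cross(ty,tz),ty,tz]
    return origin+tz*depth,M
def ik(p,M,q0,n=12,seed=0):
    rng=np.random.default_rng(seed); best=(9,None)
    for i in range(n):
        s=np.clip(q0 if i==0 else lo+(hi-lo)*rng.random(7),lo+.01,hi-.01)
        def r(q):
            pp,MM=fk3(q,P); return np.r_[5*(pp-p),(MM.inv()*R.from_matrix(M)).as_rotvec(),.003*(q-q0)]
        z=least_squares(r,s,bounds=(lo,hi),max_nfev=200); e=np.linalg.norm(z.fun[:6])
        if e<.006: return e,z.x
        if e<best[0]: best=(e,z.x)
    return best
E
cat > t.py <<'E'
from ik import *
q0=np.array([-.18,.65,0,2.1,0,.5,-1.3])
for a in (0,20,30):
  a_=np.radians(a)
  for p in (0,15):
    pr=np.radians(p); Rr=rodR(np.cos(pr)*ox-np.sin(pr)*oz,oy); q=q0
    for th in (3.6,2.6,1.57,.8,0):
        pin=eye(th)-.017*oy; e,q=ik(*tool(Rr,pin-.1315*Rr[:,0],a_,depth=.015),q); print("swing",a,p,th,round(e,4),q)
  for dn in (25,60,90):
    t=np.radians(dn); Rr=rodR(np.cos(t)*bb-np.sin(t)*oz,np.cross(oz,bb)); 
    ring=np.array([.573,-.20,.206]); e,q=ik(*tool(Rr,ring+.0515*Rr[:,0],a_,depth=.015),q0); print("hang",a,dn,round(e,4),q)
E
python3 t.py
```

```text
swing 0 0 3.6 0.0 [ 0.3394  0.416   0.302   1.6664 -0.1367  1.08   -1.2339]
swing 0 0 2.6 0.0 [ 0.3436  0.2317  0.315   1.9254 -0.0848  0.9971 -1.2189]
swing 0 0 1.57 0.0 [ 0.3997  0.2827  0.2922  2.1684 -0.1242  0.7057 -1.1399]
swing 0 0 0.8 0.0 [ 0.4565  0.475   0.2131  2.1674 -0.197   0.5168 -1.0972]
swing 0 0 0 0.0 [ 0.4383  0.6313  0.1928  1.9921 -0.2225  0.538  -1.1292]
swing 0 15 3.6 0.0 [ 0.3371  0.5382  0.3094  1.4132 -0.0855  1.4655 -1.2708]
swing 0 15 2.6 0.0 [ 0.3284  0.3462  0.318   1.7083 -0.0312  1.3545 -1.263 ]
swing 0 15 1.57 0.0 [ 0.3537  0.3647  0.3075  1.9672 -0.0329  1.0758 -1.2407]
swing 0 15 0.8 0.0 [ 0.3807  0.5314  0.2693  1.965  -0.0782  0.9152 -1.2286]
swing 0 15 0 0.0 [ 0.3816  0.6888  0.2442  1.7766 -0.112   0.95   -1.2471]
hang 0 25 0.0 [-0.0408  0.4551  0.0104  2.008   0.7182  0.6224 -0.1721]
hang 0 60 0.0 [-0.4214  0.7108  0.2128  2.1871  1.5666  0.8864 -1.2775]
hang 0 90 0.0 [-0.6315  1.1466  0.4338  2.1419  1.6132  1.1798 -1.6879]
swing 20 0 3.6 0.0 [ 0.3953  0.2642  0.2511  1.9265 -0.2711  0.6385 -1.0964]
swing 20 0 2.6 0.0 [ 0.4269  0.0805  0.2667 
[... 1174 characters left out ...]
  0.16    2.52  ]
swing 30 0 0 0.0 [ 1.1255  0.6364 -0.5731  2.3158  2.5973  0.2704  2.52  ]
swing 30 15 3.6 0.0 [ 0.3449  0.2702  0.3015  1.8063 -0.2049  0.8337 -1.1701]
swing 30 15 2.6 0.0 [ 0.3614  0.0767  0.3121  2.0353 -0.1498  0.79   -1.1534]
swing 30 15 1.57 0.0 [ 0.4441  0.1271  0.2863  2.2832 -0.2734  0.5078 -0.9678]
swing 30 15 0.8 0.0 [ 0.6051  0.3365  0.0855  2.3025 -0.4251  0.2795 -0.8371]
swing 30 15 0 0.0 [ 0.5517  0.504   0.0841  2.1494 -0.4435  0.261  -0.8792]
hang 30 25 0.0 [ 0.489   0.5679 -0.3983  1.7328  0.1714  0.9331  0.4775]
hang 30 60 0.0 [-0.1345  0.5178  0.1289  2.0386  0.8864  0.5439 -0.3509]
hang 30 90 0.0 [-0.3674  0.732   0.2157  2.166   1.6225  0.8681 -1.2874]
```

Call:
{"fn": "move_arm", "kwargs": {
  "jaw": [255,255,255,255,255,255,255,255,255,255],
  "dp": [
    [0,0,-0.03],
    [0,0,-0.03],
    [0,0,-0.01],
    [0,0,0],
    [0,0,0],
    [0,0,0],
    [0,0,0],
    [0,0,0],
    [0,0,0],
    [0,0,0]
  ],
  "rotation": [
    [0,0,0],
    [0,0,0.055],
    [0,0,0.055],
    [0,0,0.055],
    [0,0,0.055],
    [0,0,0.055],
    [0,0,0.055],
    [0,0,0.055],
    [0,0,0.055],
    [0,0,0.055]
  ],
  "squeeze": 60
}}

```text
clock: 9.55
position: [0.4173, 0.0134, 0.0594]
tool_rot: [3.141, -0.0, 1.483]
force: [-0.6, 0.4, -0.9]
grip_width: 0.0072
```

```bash
python3 - <<'E'
from ik import *
s=bot.observe(); print(s["clock"],s["qpos"],s["position"],s["tool_rot"],s["grip_width"],s["force"])
pp,MM=fk3(s["qpos"],P); print(pp-s["position"])
for az,h in ((-20,(.455,0)),(-20,(.48,0)),(-10,(.48,.0)),(-30,(.48,0))):
    r=np.radians(az); Rr=rodR(np.array([np.cos(r),np.sin(r),0]),np.array([-np.sin(r),np.cos(r),0]))
    for z in (.009,.12): print(az,h,z,*ik(*tool(Rr,np.array([*h,z]),np.radians(15),depth=.004),np.array([.4,.4,.2,2.1,-.1,.5,-1.2])))
T=R.from_euler("xyz",s["tool_rot"]).as_matrix();
E
```

```text
9.55 [-0.4819  0.5666  0.4009  2.2721 -0.5724  0.3971  0.3101] [0.4173 0.0134 0.0594] [ 3.141  -0.0002  1.4834] 0.007152508185647858 [-0.5551  0.3596 -0.9221]
[ 0. -0. -0.]
-20 (0.455, 0) 0.009 0.00012361659363267286 [-0.2488  0.6588  0.0273  2.3622  2.2407  0.16    1.9011]
-20 (0.455, 0) 0.12 3.64291585227183e-05 [-0.6101  0.4247  0.4798  2.3387 -0.2942  0.2024 -1.8271]
-20 (0.48, 0) 0.009 0.00018355044624387165 [-0.1949  0.6658 -0.0238  2.2999  1.8697  0.16    2.2952]
-20 (0.48, 0) 0.12 3.347697999290171e-05 [-0.5745  0.4503  0.4578  2.2795 -0.2757  0.2325 -1.8376]
-10 (0.48, 0.0) 0.009 0.00018945826516117518 [-0.1142  0.6624 -0.0859  2.3078  2.0521  0.16    2.3227]
-10 (0.48, 0.0) 0.12 2.9491440304033846e-05 [-0.443   0.4233  0.3262  2.2852 -0.2272  0.2096 -1.6892]
-30 (0.48, 0) 0.009 0.00019929726002190806 [-0.267   0.672   0.0332  2.2853  1.6072  0.16    2.3534]
-30 (0.48, 0) 0.12 3.523951182992947e-05 [-0.6837  0.4849  0.5713  2.2666 -0.3213  0.2693 -1.9848]
```

```bash
python3 - <<'E'
from ik import *
s=bot.observe(); 
for az,h,a in ((-20,(.47,-.13),10),(-20,(.47,-.1),10),(-20,(.47,-.1),5),(-25,(.48,-.11),10),(-25,(.46,-.09),10)):
    r=np.radians(az); Rr=rodR(np.array([np.cos(r),np.sin(r),0]),np.array([-np.sin(r),np.cos(r),0])); q=np.array([-.2,.5,.3,2.2,-.2,.35,-1.6])
    for z in (.12,.009):
        e,q=ik(*tool(Rr,np.array([*h,z]),np.radians(a),depth=.005),q); print(az,h,a,z,e,q, "neck",np.array(h)+.0995*Rr[:2,0],"pin",np.array(h)+.1315*Rr[:2,0])
E
```

```text
-20 (0.47, -0.13) 10 0.12 3.6489143160145975e-06 [-0.0916  0.4447  0.2731  2.2015 -0.2409  0.3473 -1.5537] neck [ 0.5635 -0.164 ] pin [ 0.5936 -0.175 ]
-20 (0.47, -0.13) 10 0.009 0.002403653693969742 [-0.1044  0.7064  0.3     2.2384 -1.26    0.16   -0.5662] neck [ 0.5635 -0.164 ] pin [ 0.5936 -0.175 ]
-20 (0.47, -0.1) 10 0.12 7.391824060764875e-07 [-0.182   0.4397  0.2983  2.2185 -0.2387  0.3404 -1.6224] neck [ 0.5635 -0.134 ] pin [ 0.5936 -0.145 ]
-20 (0.47, -0.1) 10 0.009 0.008575494088946733 [-0.187   0.706   0.3172  2.2505 -1.26    0.16   -0.6346] neck [ 0.5635 -0.134 ] pin [ 0.5936 -0.145 ]
-20 (0.47, -0.1) 5 0.12 2.208119048038183e-06 [-0.1578  0.464   0.2941  2.1522 -0.2422  0.4694 -1.6063] neck [ 0.5635 -0.134 ] pin [ 0.5936 -0.145 ]
-20 (0.47, -0.1) 5 0.009 7.283233000730861e-06 [-0.0275  0.6836  0.1287  2.1853 -0.2897  0.2008 -1.5691] neck [ 0.5635 -0.134 ] pin [ 0.5936 -0.145 ]
-25 (0.48, -0.11) 10 0.12 1.3423809990093161e-06 [-0.1985  0.4603  0.3375  2.1896 -0.2562  0.3595 -1.6803] neck [ 0.5702 -0.1521] pin [ 0.5992 -0.1656]
-25 (0.48, -0.11) 10 0.009 0.00021418686805521557 [-0.1834  0.7158  0.3281  2.2266 -1.1771  0.16   -0.7963] neck [ 0.5702 -0.1521] pin [ 0.5992 -0.1656]
-25 (0.46, -0.09) 10 0.12 3.541728138794506e-06 [-0.2617  0.4348  0.356   2.2457 -0.2542  0.3322 -1.7215] neck [ 0.5502 -0.1321] pin [ 0.5792 -0.1456]
-25 (0.46, -0.09) 10 0.009 0.017206824673289576 [-0.2419  0.7064  0.346   2.2704 -1.26    0.16   -0.7526] neck [ 0.5502 -0.1321] pin [ 0.5792 -0.1456]
```

```bash
python3 - <<'E'
from ik import *
s=bot.observe(); T=R.from_euler("xyz",s["tool_rot"])
for az,h,a in ((85,(.52,-.1),10),(85,(.52,-.1),15),(85,(.5,-.1),15),(85,(.52,-.1),25)):
    r=np.radians(az); Rr=rodR(np.array([np.cos(r),np.sin(r),0]),np.array([-np.sin(r),np.cos(r),0])); q=s["qpos"]
    for z in (.12,.009):
        e,q=ik(*tool(Rr,np.array([*h,z]),np.radians(a),depth=.005),q); print(az,h,a,z,e,q, "neck",np.array(h)+.0995*Rr[:2,0],"pin",np.array(h)+.1315*Rr[:2,0])
n=np.array([.52,-.1])+.1055*np.array([np.cos(1.4834),np.sin(1.4834)])
print(T.inv().apply(np.array([*n,.006])-s["position"])/.8, T.as_matrix())
E
```

```text
85 (0.52, -0.1) 10 0.12 1.0203894130653432e-05 [-0.0958  0.5891  0.3826  1.9475 -0.5765  0.7523  0.5907] neck [ 0.5287 -0.0009] pin [0.5315 0.031 ]
85 (0.52, -0.1) 10 0.009 7.219986963166504e-06 [ 0.0138  0.767   0.2311  1.9752 -0.693   0.5377  0.7181] neck [ 0.5287 -0.0009] pin [0.5315 0.031 ]
85 (0.52, -0.1) 15 0.12 1.2031164994258055e-05 [-0.011   0.5981  0.3337  1.9335 -0.6415  0.7978  0.6775] neck [ 0.5287 -0.0009] pin [0.5315 0.031 ]
85 (0.52, -0.1) 15 0.009 7.0604326774367734e-06 [ 0.0882  0.7781  0.1962  1.9583 -0.7614  0.5938  0.8208] neck [ 0.5287 -0.0009] pin [0.5315 0.031 ]
85 (0.5, -0.1) 15 0.12 1.2171985745894966e-05 [-0.0061  0.5747  0.3335  1.982  -0.6467  0.7758  0.7003] neck [ 0.5087 -0.0009] pin [0.5115 0.031 ]
85 (0.5, -0.1) 15 0.009 7.931428762175411e-06 [ 0.1046  0.7609  0.1827  2.0069 -0.7768  0.5643  0.8542] neck [ 0.5087 -0.0009] pin [0.5115 0.031 ]
85 (0.52, -0.1) 25 0.12 1.4995857812764802e-05 [ 0.1378  0.6359  0.2568  1.9007 -0.7561  0.9075  0.8314] neck [ 0.5287 -0.0009] pin [0.5315 0.031 ]
85 (0.52, -0.1) 25 0.009 5.961557039099028e-06 [ 0.2117  0.8195  0.153   1.9167 -0.8705  0.7301  0.9897] neck [ 0.5287 -0.0009] pin [0.5315 0.031 ]
[0.0019 0.1403 0.0668] [[ 0.0873  0.9962  0.0006]
 [ 0.9962 -0.0873  0.0001]
 [ 0.0002  0.0006 -1.    ]]
```

Call:
{"fn": "move_arm", "kwargs": {
  "jaw": [255,255,255,255,255,160,140,140,140],
  "dp": [
    [0,0.07,0],
    [0,0.07,0.02],
    [0,0,0.03],
    [0,0,0.0185],
    [0,0,0],
    [0,0,0],
    [0,0,0],
    [0,0,-0.06],
    [0,0,-0.06]
  ],
  "rotation": [
    [0,0,0],
    [0,0,0],
    [0,0,0],
    [0,0,0],
    [0,0,0],
    [0,0,0],
    [0,0,0],
    [0,0,0],
    [0,0,0]
  ]
}}

```text
clock: 10.68
position: [0.528, 0.0041, 0.102]
tool_rot: [-3.141, 0.0, 1.489]
force: [1.6, -0.3, 0.2]
grip_width: 0.0383
```

Call:
{"fn": "move_arm", "kwargs": {
  "jaw": [140,140,140,140],
  "dp": [
    [-0.06,0,-0.06],
    [-0.06,0,-0.02],
    [-0.03,0,0],
    [0,0,0]
  ],
  "rotation": [
    [0,0,0],
    [0,0,0],
    [0,0,0],
    [0,0,0]
  ]
}}

```text
clock: 11.18
position: [0.5185, -0.1133, 0.1615]
tool_rot: [3.14, 0.0, 1.486]
force: [-0.2, 1.2, -0.1]
grip_width: 0.0383
```

```bash
python3 - <<'E'
from h import *
o=bot.observe(); print(o["clock"],o["qpos"],o["position"],o["tool_rot"],o["force"],o["grip_width"])
c=calibration("wrist"); im=grab_frame("wrist"); cv2.imwrite("pics/w3.png",im); np.save("w3.npy",c["T"]); t=grab_frame("side"); cv2.imwrite("pics/s3.png",t)
E
```

```text
11.175 [-0.3139  0.5341  0.5787  1.9379 -0.405   0.7849  0.4079] [ 0.5185 -0.1133  0.1615] [3.1404 0.0001 1.4862] [-0.2322  1.1988 -0.1456] 0.03825997921465999
```

View pics/w3.png

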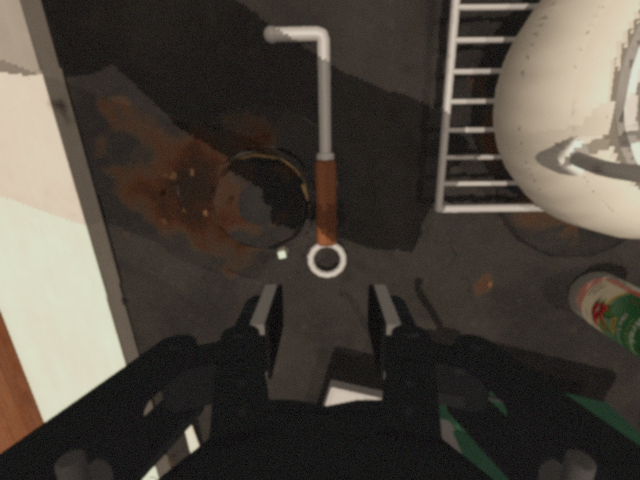

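```bash
cat > rod.py <<'E'
from h import *
s=bot.observe(); c=calibration("wrist")
corner=plane(c,(323,33),.006); ring=plane(c,(327,261),.009); hc=[plane(c,(325.5,160),.018),plane(c,(327,243),.018)]
print(corner,ring,np.linalg.norm(corner-ring),"(183 exp)",hc,np.mean(hc,0))
x=corner-ring;x/=np.linalg.norm(x);print("az",np.degrees(np.arctan2(x[1],x[0])))
E
python3 rod.py
python3 - <<'E'
from ik import *
c=calibration("wrist"); cs=calibration("side")
# height check of handle ends by side view
print(proj(cs,plane(c,(325.5,160),.018)),proj(cs,plane(c,(327,243),.018)))
im=cv2.imread("pics/s3.png"); m=cv2.inRange(cv2.cvtColor(im,cv2.COLOR_BGR2HSV),(0,90,30),(14,255,160)); 
n,l,st,ce=cv2.connectedComponentsWithStats(m); print([(st[i],ce[i]) for i in range(1,n) if 60<st[i][4]<1500])
E
```

```text
[0.5294 0.0375 0.006 ] [ 0.5177 -0.1467  0.009 ] 0.18460684272153155 (183 exp) [array([ 0.5237, -0.0567,  0.018 ]), array([ 0.5193, -0.1269,  0.018 ])] [ 0.5215 -0.0918  0.018 ]
az 86.36227919729683
[283.3156 364.4257] [302.2383 336.6975]
[(array([  0,  31,  27,  40, 423], dtype=int32), array([10.7754, 54.0189])), (array([330,  88,  26,  18, 231], dtype=int32), array([339.8571,  94.4805])), (array([ 19,  96,  28,  15, 184], dtype=int32), array([ 34.3913, 104.8913])), (array([327, 207,  29,  21, 264], dtype=int32), array([337.3712, 215.3409])), (array([376, 223,  58,  53, 867], dtype=int32), array([401.5421, 256.6101])), (array([211, 238,  20,  35, 227], dtype=int32), array([217.5198, 254.5551])), (array([165, 284,  19,  17, 238], dtype=int32), array([174.4454, 292.0756])), (array([281, 335,  27,  33, 312], dtype=int32), array([294.2596, 350.25  ])), (array([432, 427,  15,  38, 183], dtype=int32), array([439.0219, 445.2623])), (array([137, 456,  54,  24, 657], dtype=int32), array([160.4642, 471.5723]))]
```

```bash
cat > go.py <<'E'
from ik import *
def delta(p,M,s=None):
    s=s or bot.observe(); T=R.from_euler("xyz",s["tool_rot"])
    rv=(T.inv()*R.from_matrix(M)).as_rotvec()/np.pi
    return T.inv().apply(p-s["position"])/.8, rv
E
python3 - <<'E'
from go import *
r=np.radians(86.4); Rr=rodR(np.array([np.cos(r),np.sin(r),0]),np.array([-np.sin(r),np.cos(r),0]))
h=np.array([.521,-.0943,.009])
for z in (.06,0): 
    p,M=tool(Rr,h,np.radians(16),depth=.0035); print(p+[0,0,z],delta(p+[0,0,z],M))
print("down in tool",M.T@np.array([0,0,-.06])/.8)
E
```

```text
[ 0.5211 -0.0933  0.0656] (array([0.0223, 0.001 , 0.1191]), array([ 0.0009,  0.0887, -0.006 ]))
[ 0.5211 -0.0933  0.0056] (array([0.0222, 0.001 , 0.1941]), array([ 0.0009,  0.0887, -0.006 ]))
down in tool [-0.0207  0.      0.0721]
```

Call:
{"fn": "move_arm", "kwargs": {
  "jaw": [140,140,140,140,140,140,140],
  "dp": [
    [0.0115,0,0.06],
    [0.011,0.001,0.0595],
    [0,0,0],
    [0,0,0],
    [-0.007,0,0.024],
    [-0.007,0,0.024],
    [0,0,0]
  ],
  "rotation": [
    [0,0,-0.006],
    [0,0,0],
    [0,0.045,0],
    [0,0.044,0],
    [0,0,0],
    [0,0,0],
    [0,0,0]
  ],
  "squeeze": 80
}}

```text
clock: 12.15
position: [0.5198, -0.0923, 0.0231]
tool_rot: [-3.137, -0.273, 1.509]
force: [-0.3, 0.2, 0.9]
grip_width: 0.0382
```

```bash
python3 - <<'E'
from go import *
r=np.radians(86.4); Rr=rodR(np.array([np.cos(r),np.sin(r),0]),np.array([-np.sin(r),np.cos(r),0]))
p,M=tool(Rr,np.array([.521,-.0943,.009]),np.radians(16),depth=.0035); s=bot.observe(); print(s["clock"],s["position"],s["force"],delta(p,M),fk3(s["qpos"],P)[0]-s["position"],s["qpos"])
E
```

```text
12.15 [ 0.5198 -0.0923  0.0231] [-0.3206  0.1507  0.9487] (array([-0.007 ,  0.0017,  0.0207]), array([-0.0014,  0.0021,  0.0004])) [-0.0002 -0.0032 -0.0004] [ 0.0917  0.7466  0.1909  1.9503 -0.7112  0.6337  0.7928]
```

Call:
{"fn": "move_arm", "kwargs": {
  "jaw": [140,140,255,255,255,255],
  "dp": [
    [-0.0035,0.001,0.0105],
    [-0.0035,0.0007,0.0102],
    [0,0,0],
    [0,0,0],
    [0,0,0],
    [0,0,0]
  ],
  "rotation": [
    [0,0,0],
    [0,0,0],
    [0,0,0],
    [0,0,0],
    [0,0,0],
    [0,0,0]
  ]
}}

```text
clock: 12.9
position: [0.522, -0.0952, 0.0075]
tool_rot: [-3.141, -0.273, 1.508]
force: [0.7, -0.5, -1.5]
grip_width: 0.0155
```

```bash
sed -i 's/^P=o.x/P=o.x.copy(); P[0]+=.0115; P[3]+=.0115/' ik.py; python3 - <<'E'
from go import *
s=bot.observe(); print(s["clock"],s["position"],s["tool_rot"],s["force"],s["grip_width"],fk3(s["qpos"],P)[0]-s["position"])
# feasibility of hand-over poses with a=16,p=16
q=s["qpos"]
E
```

```text
12.9 [ 0.522  -0.0952  0.0075] [-3.141  -0.2726  1.5076] [ 0.6865 -0.4622 -1.5361] 0.015477752414130177 [-0.     -0.0001 -0.    ]
```

```bash
cat > plan.py <<'E'
from go import *
REL=np.array([.1324,0,-.0015]) # pin root rel TCP, rod frame
RING=np.array([-.0506,0,.0015])
A=.2726
def swingpose(pinroot,p):
    Rr=rodR(np.cos(p)*ox-np.sin(p)*oz,oy); _,M=tool(Rr,np.zeros(3),A); return pinroot-Rr@REL,M
def rows(wps,s=None,vm=.05,wm=10.):
    s=s or bot.observe(); p=np.array(s["position"]);T=R.from_euler("xyz",s["tool_rot"]); out=[]
    for w,M in wps:
        M=T.as_matrix() if M is None else M
        rv=(T.inv()*R.from_matrix(M)).as_rotvec(); n=int(max(1,np.ceil(np.linalg.norm(w-p)/vm),np.ceil(np.degrees(np.linalg.norm(rv))/wm)))
        for i in range(n):
            out.append((T.inv().apply((w-p)/n)/.8,rv/n/np.pi)); T=T*R.from_rotvec(rv/n)
            
        p=np.array(w,float)
    print(len(out),"dp",[list(map(float,x[0].round(4))) for x in out]); print("rot",[list(map(float,x[1].round(4))) for x in out])
E
python3 - <<'E'
from plan import *
p16=np.radians(16)
E0=np.array([.592,-.3847,.2976])
pre,M=swingpose(E0-.075*oy,p16); print("pre",pre,M)
q=bot.observe()["qpos"]
print(ik(np.array([.47,-.15,.37]),M,q),ik(pre,M,q))
mid=np.array([.46,-.20,.37])
rows([(np.array([.50,-.12,.37]),None),(mid,M)],vm=.055,wm=10.4)
E
```

```text
pre [ 0.4473 -0.4124  0.3355] [[ 0.9411 -0.338  -0.0063]
 [-0.338  -0.9411  0.0023]
 [-0.0067 -0.     -1.    ]]
(np.float64(3.585561326518626e-05), array([-0.7602,  0.5077,  1.42  ,  1.7712, -0.5159,  1.3288, -1.1386])) (np.float64(2.1658434871608672e-05), array([ 0.0023,  0.6337,  1.0934,  1.5384, -0.5685,  1.327 , -0.7571]))
18 dp [[0.0129, -0.0037, -0.0636], [0.0129, -0.0037, -0.0636], [0.0129, -0.0037, -0.0636], [0.0129, -0.0037, -0.0636], [0.0129, -0.0037, -0.0636], [0.0129, -0.0037, -0.0636], [0.0129, -0.0037, -0.0636], [-0.009, -0.004, -0.0025], [-0.0096, -0.0023, -0.0024], [-0.0099, -0.0007, -0.0023], [-0.0099, 0.001, -0.0021], [-0.0096, 0.0027, -0.0019], [-0.009, 0.0043, -0.0016], [-0.0082, 0.0058, -0.0014], [-0.0072, 0.0071, -0.0011], [-0.0059, 0.0082, -0.0008], [-0.0044, 0.0091, -0.0005], [-0.0029, 0.0097, -0.0003]]
rot [[-0.0, -0.0, -0.0], [-0.0, -0.0, -0.0], [-0.0, -0.0, -0.0], [-0.0, -0.0, -0.0], [-0.0, -0.0, -0.0], [-0.0, -0.0, -0.0], [-0.0, -0.0, -0.0], [-0.0071, -0.0056, 0.0533], [-0.0071, -0.0056, 0.0533], [-0.0071, -0.0056, 0.0533], [-0.0071, -0.0056, 0.0533], [-0.0071, -0.0056, 0.0533], [-0.0071, -0.0056, 0.0533], [-0.0071, -0.0056, 0.0533], [-0.0071, -0.0056, 0.0533], [-0.0071, -0.0056, 0.0533], [-0.0071, -0.0056, 0.0533], [-0.0071, -0.0056, 0.0533]]
```

Call:
{"fn": "move_arm", "kwargs": {
  "jaw": [255,255,255,255,255,255,255,255],
  "dp": [
    [0,0,-0.02],
    [0.013,-0.004,-0.064],
    [0.013,-0.004,-0.064],
    [0.013,-0.004,-0.064],
    [0.013,-0.004,-0.064],
    [0.013,-0.004,-0.064],
    [0.013,-0.004,-0.064],
    [0.013,-0.004,-0.044]
  ],
  "rotation": [
    [0,0,0],
    [0,0,0],
    [0,0,0],
    [0,0,0],
    [0,0,0],
    [0,0,0],
    [0,0,0],
    [0,0,0]
  ]
}}

```text
clock: 13.9
position: [0.4975, -0.1211, 0.3755]
tool_rot: [3.14, -0.272, 1.507]
force: [0.1, 0.2, -1.3]
grip_width: 0.0154
```

Call:
{"fn": "move_arm", "kwargs": {
  "jaw": [255,255,255,255,255,255,255,255,255,255],
  "dp": [
    [-0.01,-0.004,-0.0025],
    [-0.01,-0.002,-0.002],
    [-0.01,0,-0.002],
    [-0.01,0.001,-0.002],
    [-0.01,0.003,-0.002],
    [-0.009,0.004,-0.002],
    [-0.008,0.006,-0.001],
    [-0.007,0.007,-0.001],
    [-0.006,0.008,-0.001],
    [-0.005,0.009,0]
  ],
  "rotation": [
    [-0.007,-0.0055,0.0535],
    [-0.007,-0.0055,0.0535],
    [-0.007,-0.0055,0.0535],
    [-0.007,-0.0055,0.0535],
    [-0.007,-0.0055,0.0535],
    [-0.007,-0.0055,0.0535],
    [-0.007,-0.0055,0.0535],
    [-0.007,-0.0055,0.0535],
    [-0.007,-0.0055,0.0535],
    [-0.007,-0.0055,0.0535]
  ]
}}

```text
clock: 15.15
position: [0.4608, -0.1944, 0.3716]
tool_rot: [-3.115, -0.01, -0.191]
force: [1.1, -0.2, -2.3]
grip_width: 0.0157
```

```bash
python3 - <<'E'
from plan import *
s=bot.observe(); print(s["clock"],s["qpos"],s["position"],s["tool_rot"],s["grip_width"],s["force"])
pre,M=swingpose(np.array([.592,-.3847,.2976])-.08*oy,np.radians(16)); rows([(pre,M)],vm=.055)
cw=calibration("wrist"); w=grab_frame("wrist");cv2.imwrite("pics/w4.png",w)
T=R.from_euler("xyz",s["tool_rot"]).as_matrix(); xr=np.cos(A)*T[:,0]+np.sin(A)*T[:,2]; zr=np.sin(A)*T[:,0]-np.cos(A)*T[:,2]; Rr=np.c_[xr,-T[:,1],zr]
for n,v in (("root",REL),("ball",REL+[0,.046,0])): print(n,proj(cw,s["position"]+Rr@v))
E
```

```text
15.15 [-0.3328  0.2351  0.7839  1.7526 -0.2063  1.2242 -1.2546] [ 0.4608 -0.1944  0.3716] [-3.1147 -0.0105 -0.1914] 0.015671913321967205 [ 1.1291 -0.1567 -2.3184]
5 dp [[0.0068, 0.0556, 0.0076], [0.0085, 0.0553, 0.0079], [0.0102, 0.055, 0.0082], [0.0119, 0.0546, 0.0084], [0.0136, 0.0542, 0.0087]]
rot [[-0.0017, -0.001, 0.0098], [-0.0017, -0.001, 0.0098], [-0.0017, -0.001, 0.0098], [-0.0017, -0.001, 0.0098], [-0.0017, -0.001, 0.0098]]
root [324.665   11.1965]
ball [223.5862  11.2052]
```

View pics/w4.png

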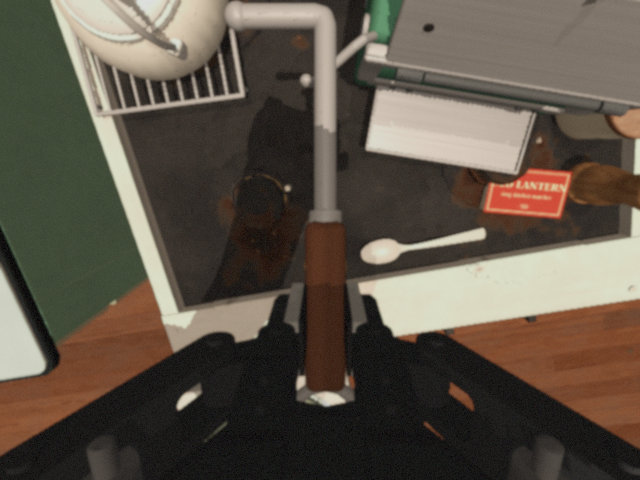

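```bash
python3 - <<'E'
from plan import *
E0=np.array([.592,-.3847,.2976])
pre,M=swingpose(E0-.075*oy-.1*ox+.03*oz,np.radians(16)); pre2,_=swingpose(E0-.075*oy+.005*oz,np.radians(16)); rows([(pre,M),(pre2,M)],vm=.052); print(pre,pre2)
print(ik(pre2,M,bot.observe()["qpos"]))
E
```

```text
7 dp [[-0.0172, 0.0504, 0.0], [-0.0157, 0.0508, 0.0004], [-0.0143, 0.0513, 0.0007], [-0.0128, 0.0517, 0.001], [-0.0113, 0.052, 0.0013], [0.0626, -0.0, 0.0152], [0.0626, -0.0, 0.0152]]
rot [[-0.0016, -0.0009, 0.0092], [-0.0016, -0.0009, 0.0092], [-0.0016, -0.0009, 0.0092], [-0.0016, -0.0009, 0.0092], [-0.0016, -0.0009, 0.0092], [0.0, -0.0, -0.0], [0.0, -0.0, -0.0]]
[ 0.3532 -0.3786  0.3655] [ 0.4473 -0.4124  0.3405]
(np.float64(1.0180392357205349e-05), array([ 0.1602,  0.4988,  0.7527,  1.5235, -0.3468,  1.2639, -0.9564]))
```

Call:
{"fn": "move_arm", "kwargs": {
  "jaw": [255,255,255,255,255,255,255,255,255],
  "dp": [
    [-0.017,0.05,0],
    [-0.016,0.051,0],
    [-0.014,0.051,0.001],
    [-0.013,0.052,0.001],
    [-0.011,0.052,0.001],
    [0.04,0,0.01],
    [0.045,0,0.011],
    [0.04,0,0.009],
    [0,0,0]
  ],
  "rotation": [
    [-0.0016,-0.001,0.009],
    [-0.0016,-0.001,0.009],
    [-0.0016,-0.001,0.009],
    [-0.0016,-0.001,0.009],
    [-0.0016,-0.001,0.009],
    [0,0,0],
    [0,0,0],
    [0,0,0],
    [0,0,0]
  ]
}}

```text
clock: 16.32
position: [0.4533, -0.411, 0.3392]
tool_rot: [-3.139, 0.008, -0.322]
force: [-0.6, 0.1, -1.4]
grip_width: 0.0154
```

```bash
cat > look.py <<'E'
from plan import *
def rodnow(s):
    T=R.from_euler("xyz",s["tool_rot"]).as_matrix(); xr=np.cos(A)*T[:,0]+np.sin(A)*T[:,2]; zr=np.sin(A)*T[:,0]-np.cos(A)*T[:,2]; return np.c_[xr,-T[:,1],zr]
E
python3 - <<'E'
from look import *
s=bot.observe(); print(s["clock"],s["qpos"],s["position"],s["tool_rot"],s["grip_width"],s["force"])
Rr=rodnow(s); root=s["position"]+Rr@REL; print("root",root,"pin dir",Rr[:,1],"rodx",Rr[:,0])
v=[]
for n,(x,y) in (("side",(270,90)),("top",(310,110)),("wrist",(180,0))):
    c=calibration(n); im=grab_frame(n); cv2.imwrite(f"pics/{n}5.png",im)
    if n!="wrist": v.append(cv2.resize(im[y:y+120,x:x+120],(400,400),interpolation=cv2.INTER_CUBIC))
    else: v.append(cv2.resize(im[0:200,160:560],(400,200))); 
    print(n,"root",proj(c,root),"ball",proj(c,root+.04*Rr[:,1]),"eye",proj(c,np.array([.592,-.3847,.2976])))
v[2]=cv2.copyMakeBorder(v[2],0,0,0,400,cv2.BORDER_CONSTANT)
cv2.imwrite("pics/c5.png",np.vstack([np.hstack(v[:2]),v[2]]))
E
```

```text
16.325 [ 0.129   0.5242  0.806   1.5152 -0.3845  1.2764 -0.9101] [ 0.4533 -0.411   0.3392] [-3.1392  0.0085 -0.3224] 0.015364711815642203 [-0.63    0.1147 -1.387 ]
root [ 0.5736 -0.4511  0.301 ] pin dir [0.3168 0.9485 0.0024] rodx [ 0.9115 -0.3038 -0.2774]
side root [353.5376 128.9764] ball [339.7169 137.7929] eye [330.6789 146.6537]
top root [402.4048 167.806 ] ball [382.3535 167.4255] eye [367.8417 169.7201]
wrist root [321.9527   8.2392] ball [234.4753   8.5026] eye [175.8331  20.0959]
```

View pics/c5.png

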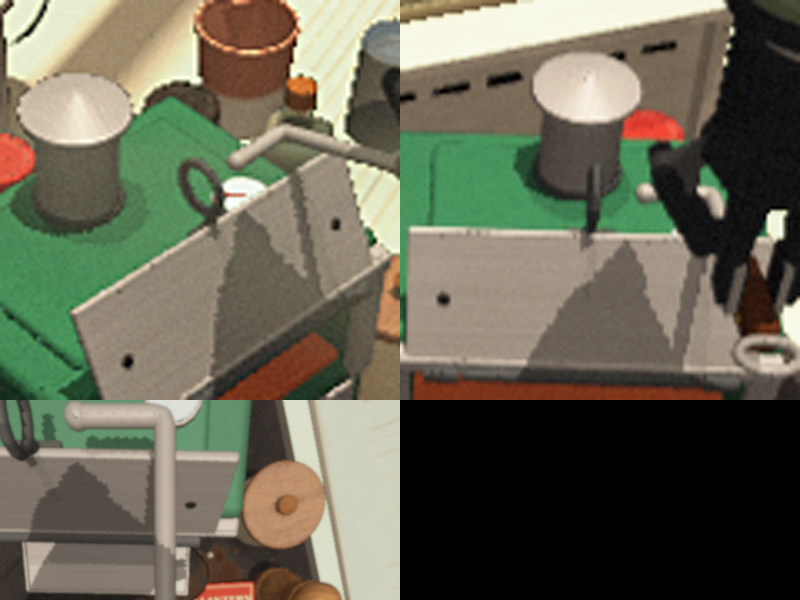

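```bash
python3 - <<'E'
from look import *
s=bot.observe(); Rr=rodnow(s); root=s["position"]+Rr@REL
cs,ct,cw=map(calibration,("side","top","wrist"))
eb,_=ball=tri((cs,(341.1,138)),(ct,(383.5,167.6)),(cw,(235,15)))
ee,r2=tri((cs,(330.3,145.8)),(ct,(368.5,168.5)),(cw,(178,20)))
O=np.c_[ox,oy,oz]; print("ball",ball,"pred",root+.04*Rr[:,1],"eye",ee,r2,"rel eye-ball oven frame",O.T@(ee-eb), "eye-predball",O.T@(ee-root-.04*Rr[:,1]))
for n,a,b in (("st",(cs,ct),0),): 
    print(tri((cs,(341.1,138)),(ct,(383.5,167.6))),tri((cs,(330.3,145.8)),(ct,(368.5,168.5))))
pre,M=swingpose(root,np.radians(16)); print(delta(pre,M))
E
```

```text
ball (array([ 0.5831, -0.413 ,  0.3028]), np.float64(0.001017676907241181)) pred [ 0.5843 -0.4139  0.3027] eye [ 0.5925 -0.3858  0.299 ] 0.0012087775051746008 rel eye-ball oven frame [-0.0003  0.0288 -0.0038] eye-predball [-0.0018  0.0292 -0.0037]
(array([ 0.584 , -0.4144,  0.3014]), np.float64(0.0006720444833844102)) (array([ 0.5939, -0.3867,  0.298 ]), np.float64(0.0004461370346911691))
(array([ 0.    , -0.0032,  0.    ]), array([-0.0007,  0.0001,  0.0061]))
```

Call:
{"fn": "move_arm", "kwargs": {
  "jaw": [255,255,255,255,255],
  "dp": [
    [-0.001,0,0.0045],
    [0,-0.017,0],
    [0,-0.023,0],
    [0,0,0],
    [0,0,0]
  ],
  "rotation": [
    [0,0,0.006],
    [0,0,0],
    [0,0,0],
    [0,0,0],
    [0,0,0]
  ]
}}

```text
clock: 17.1
position: [0.4622, -0.3807, 0.3366]
tool_rot: [-3.14, 0.007, -0.344]
force: [0.2, -0.8, -1.8]
grip_width: 0.0157
```

```bash
cat > chk.py <<'E'
from look import *
def chk():
    s=bot.observe(); Rr=rodnow(s); root=s["position"]+Rr@REL; O=np.c_[ox,oy,oz]
    print(s["clock"],"pos",s["position"],s["tool_rot"],"F",s["force"],"w",s["grip_width"],"root",root,"rel hinge (oven)",O.T@(root-hinge)); return s,root
if __name__=="__main__": chk()
E
python3 chk.py
```

```text
17.1 pos [ 0.4622 -0.3807  0.3366] [-3.1398  0.0069 -0.3444] F [ 0.2023 -0.7952 -1.7966] w 0.015685031008186103 root [ 0.5816 -0.4234  0.2986] rel hinge (oven) [ 0.0602 -0.0399  0.1036]
```

Call:
{"fn": "move_arm", "kwargs": {
  "jaw": [255,255,255,255],
  "dp": [
    [-0.0025,-0.008,0],
    [0,-0.012,0],
    [0,-0.008,0],
    [0,0,0]
  ],
  "rotation": [
    [0,0,0],
    [0,0,0],
    [0,0,0],
    [0,0,0]
  ]
}}

```text
clock: 17.6
position: [0.4684, -0.3584, 0.3364]
tool_rot: [-3.14, 0.007, -0.344]
force: [-0.2, -0.8, -1.8]
grip_width: 0.0156
```

```bash
python3 chk.py; python3 - <<'E'
from look import *
v=[]
for n,(x,y) in (("side",(270,90)),("top",(310,110))):
    im=grab_frame(n); v.append(cv2.resize(im[y:y+120,x:x+120],(400,400),interpolation=cv2.INTER_CUBIC))
cv2.imwrite("pics/c6.png",np.hstack(v))
E
```

```text
17.6 pos [ 0.4684 -0.3584  0.3364] [-3.1395  0.0072 -0.3436] F [-0.1658 -0.8241 -1.7866] w 0.015575126442233314 root [ 0.5878 -0.401   0.2984] rel hinge (oven) [ 0.0584 -0.0168  0.1034]
```

View pics/c6.png

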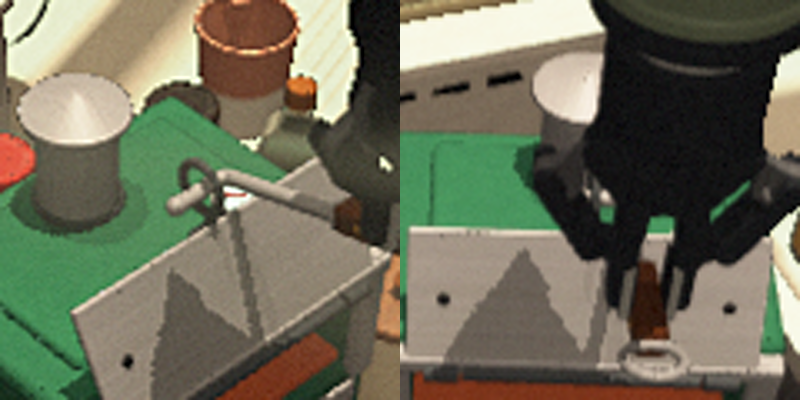

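```bash
python3 - <<'E'
from look import *
s=bot.observe(); T=R.from_euler("xyz",s["tool_rot"])
th=np.r_[3.6,3.55,3.45,np.arange(3.35,.55,-.1),np.arange(.55,-.01,-.05)]; th[-1]=0
def e(t): return (-.117*np.sin(t)-.004*np.cos(t))*ox+(-.117*np.cos(t)+.004*np.sin(t))*oz
d=np.array([T.inv().apply(e(b)-e(a))/.8 for a,b in zip(th[:-1],th[1:])])
c=np.round(np.cumsum(d,0),3); d=np.diff(np.vstack([np.zeros(3),c]),axis=0).round(3)
for i in range(0,len(d),10): print(th[min(i+10,len(th)-1)],d[i:i+10].tolist())
O=np.c_[ox,oy,oz]
for t in (2.6,1.57,.8,0):
    Tz=s["position"]+e(t)-e(3.6); print(t,Tz,ik(Tz,T.as_matrix(),s["qpos"])[0])
E
```

```text
2.6499999999999995 [[-0.007, -0.0, -0.003], [-0.013, 0.0, -0.006], [-0.014, 0.0, -0.004], [-0.015, 0.0, -0.003], [-0.014, 0.0, -0.001], [-0.015, 0.0, 0.0], [-0.014, 0.0, 0.002], [-0.015, 0.0, 0.003], [-0.013, 0.0, 0.005], [-0.014, 0.0, 0.006]]
1.6499999999999986 [[-0.013, 0.0, 0.007], [-0.012, 0.0, 0.008], [-0.011, 0.0, 0.01], [-0.01, 0.0, 0.01], [-0.009, 0.0, 0.012], [-0.007, 0.0, 0.012], [-0.007, 0.0, 0.014], [-0.005, 0.0, 0.013], [-0.003, 0.0, 0.014], [-0.003, 0.0, 0.015]]
0.6499999999999977 [[-0.001, 0.0, 0.015], [0.001, 0.0, 0.014], [0.002, 0.0, 0.015], [0.004, 0.0, 0.014], [0.005, 0.0, 0.014], [0.006, 0.0, 0.013], [0.007, 0.0, 0.012], [0.009, 0.0, 0.012], [0.01, 0.0, 0.011], [0.011, 0.0, 0.009]]
0.09999999999999964 [[0.012, 0.0, 0.009], [0.006, 0.0, 0.004], [0.007, 0.0, 0.003], [0.006, 0.0, 0.004], [0.007, 0.0, 0.002], [0.007, 0.0, 0.003], [0.007, 0.0, 0.002], [0.007, 0.0, 0.002], [0.007, 0.0, 0.001], [0.007, 0.0, 0.002]]
0.0 [[0.007, 0.0, 0.0], [0.008, 0.0, 0.001]]
2.6 [ 0.3623 -0.3211  0.3356] 7.34370651866139e-06
1.57 [ 0.3058 -0.3008  0.2372] 1.0319283028685286e-05
0.8 [ 0.3343 -0.311   0.1547] 1.2714596818863651e-05
0 [ 0.4121 -0.339   0.1163] 1.2215935820316403e-05
```

Call:
{"fn": "move_arm", "kwargs": {
  "jaw": [255,255,255,255,255,255,255,255,255,255],
  "dp": [
    [-0.007,0,-0.003],
    [-0.013,0,-0.006],
    [-0.014,0,-0.004],
    [-0.015,0,-0.003],
    [-0.014,0,-0.001],
    [-0.015,0,0],
    [-0.014,0,0.002],
    [-0.015,0,0.003],
    [-0.013,0,0.005],
    [-0.014,0,0.006]
  ],
  "rotation": [
    [0,0,0],
    [0,0,0],
    [0,0,0],
    [0,0,0],
    [0,0,0],
    [0,0,0],
    [0,0,0],
    [0,0,0],
    [0,0,0],
    [0,0,0]
  ]
}}

```text
clock: 18.95
position: [0.3664, -0.3225, 0.3376]
tool_rot: [-3.14, 0.007, -0.345]
force: [0.0, -0.2, -1.3]
grip_width: 0.0156
```

```bash
python3 chk.py; python3 - <<'E'
from look import *
im=grab_frame("side"); cv2.imwrite("pics/side7.png",im); cv2.imwrite("pics/wr7.png",grab_frame("wrist"))
E
```

```text
18.95 pos [ 0.3664 -0.3225  0.3376] [-3.1397  0.0073 -0.3446] F [ 0.0047 -0.2031 -1.3015] w 0.015606655952313607 root [ 0.4858 -0.3653  0.2996] rel hinge (oven) [-0.0497 -0.0176  0.1046]
```

Call:
{"fn": "move_arm", "kwargs": {
  "jaw": [255,255,255,255,255,255,255,255,255,255],
  "dp": [
    [-0.013,0,0.007],
    [-0.012,0,0.008],
    [-0.011,0,0.01],
    [-0.01,0,0.01],
    [-0.009,0,0.012],
    [-0.007,0,0.012],
    [-0.007,0,0.014],
    [-0.005,0,0.013],
    [-0.003,0,0.014],
    [-0.003,0,0.015]
  ],
  "rotation": [
    [0,0,0],
    [0,0,0],
    [0,0,0],
    [0,0,0],
    [0,0,0],
    [0,0,0],
    [0,0,0],
    [0,0,0],
    [0,0,0],
    [0,0,0]
  ]
}}

```text
clock: 20.3
position: [0.3063, -0.3008, 0.2457]
tool_rot: [-3.14, 0.007, -0.345]
force: [1.2, 0.3, -2.0]
grip_width: 0.0153
```

```bash
python3 chk.py
```

```text
20.3 pos [ 0.3063 -0.3008  0.2457] [-3.1399  0.007  -0.3446] F [ 1.2384  0.3262 -2.0058] w 0.015313496981234138 root [ 0.4257 -0.3436  0.2077] rel hinge (oven) [-0.1136 -0.0176  0.0127]
```

Call:
{"fn": "move_arm", "kwargs": {
  "jaw": [255,255,255,255,255,255,255,255,255,255],
  "dp": [
    [-0.001,0,0.015],
    [0.001,0,0.014],
    [0.002,0,0.015],
    [0.004,0,0.014],
    [0.005,0,0.014],
    [0.006,0,0.013],
    [0.007,0,0.012],
    [0.009,0,0.012],
    [0.01,0,0.011],
    [0.011,0,0.009]
  ],
  "rotation": [
    [0,0,0],
    [0,0,0],
    [0,0,0],
    [0,0,0],
    [0,0,0],
    [0,0,0],
    [0,0,0],
    [0,0,0],
    [0,0,0],
    [0,0,0]
  ]
}}

```text
clock: 21.55
position: [0.3469, -0.3152, 0.1424]
tool_rot: [-3.14, 0.007, -0.345]
force: [0.4, -0.2, -1.5]
grip_width: 0.0157
```

```bash
python3 chk.py
```

```text
21.55 pos [ 0.3469 -0.3152  0.1424] [-3.1398  0.0072 -0.3446] F [ 0.3848 -0.1815 -1.4916] w 0.015689027106500893 root [ 0.4663 -0.358   0.1044] rel hinge (oven) [-0.0705 -0.0173 -0.0906]
```

Now the last, slow part, ending with a gentle press inward.

Call:
{"fn": "move_arm", "kwargs": {
  "jaw": [255,255,255,255,255,255,255,255,255,255],
  "dp": [
    [0.009,0,0.006],
    [0.008,0,0.006],
    [0.007,0,0.004],
    [0.006,0,0.004],
    [0.007,0,0.003],
    [0.007,0,0.002],
    [0.007,0,0.002],
    [0.006,0,0.002],
    [0.006,0,0.001],
    [0.006,0,0.001]
  ],
  "rotation": [
    [0,0,0],
    [0,0,0],
    [0,0,0],
    [0,0,0],
    [0,0,0],
    [0,0,0],
    [0,0,0],
    [0,0,0],
    [0,0,0],
    [0,0,0]
  ]
}}

```text
clock: 22.8
position: [0.3983, -0.3336, 0.1177]
tool_rot: [-3.14, 0.007, -0.345]
force: [0.2, 0.1, -1.9]
grip_width: 0.0157
```

```bash
python3 chk.py
```

```text
22.8 pos [ 0.3983 -0.3336  0.1177] [-3.1397  0.0073 -0.3447] F [ 0.1802  0.0881 -1.8533] w 0.015748580430465047 root [ 0.5177 -0.3764  0.0797] rel hinge (oven) [-0.0158 -0.0173 -0.1153]
```

Call:
{"fn": "move_arm", "kwargs": {
  "jaw": [255,255,255,255,255,255,255,255,255,255],
  "dp": [
    [0.005,0,0.001],
    [0.0045,0,0],
    [0.004,0,0],
    [0.004,0,0],
    [0.002,0,0],
    [0.002,0,0],
    [0.002,0,0],
    [0.002,0,0],
    [0,0,0],
    [0,0,0]
  ],
  "rotation": [
    [0,0,0],
    [0,0,0],
    [0,0,0],
    [0,0,0],
    [0,0,0],
    [0,0,0],
    [0,0,0],
    [0,0,0],
    [0,0,0],
    [0,0,0]
  ]
}}

```text
clock: 24.05
position: [0.4172, -0.3404, 0.1168]
tool_rot: [-3.14, 0.007, -0.345]
force: [0.5, -0.3, -1.4]
grip_width: 0.0155
```

```bash
python3 chk.py; python3 - <<'E'
from look import *
v=[]
for n,(x,y) in (("side",(230,120)),("top",(290,150))):
    im=grab_frame(n); v.append(cv2.resize(im[y:y+160,x:x+160],(400,400),interpolation=cv2.INTER_CUBIC))
w=cv2.resize(grab_frame("wrist")[0:240],(533,200)); w=cv2.copyMakeBorder(w,0,0,0,267,cv2.BORDER_CONSTANT)
cv2.imwrite("pics/c8.png",np.vstack([np.hstack(v),w]))
E
```

```text
24.05 pos [ 0.4172 -0.3404  0.1168] [-3.1397  0.0073 -0.3447] F [ 0.4975 -0.3193 -1.3572] w 0.015532689889695535 root [ 0.5366 -0.3832  0.0788] rel hinge (oven) [ 0.0042 -0.0173 -0.1162]
```

View pics/c8.png

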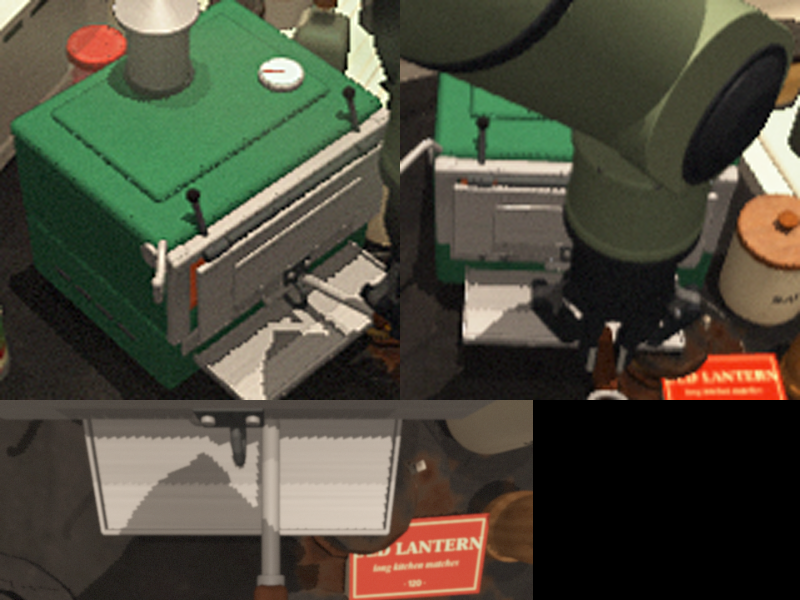

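Call:
{"fn": "move_arm", "kwargs": {
  "jaw": [255,255,255,255],
  "dp": [
    [0.0015,0,0],
    [0.0015,0,0],
    [0.0015,0,0],
    [0,0,0]
  ],
  "rotation": [
    [0,0,0],
    [0,0,0],
    [0,0,0],
    [0,0,0]
  ]
}}

```text
clock: 24.7
position: [0.4208, -0.3417, 0.1168]
tool_rot: [-3.14, 0.007, -0.345]
force: [-0.2, -0.4, -1.3]
grip_width: 0.0153
```

```bash
python3 chk.py
```

```text
24.7 pos [ 0.4208 -0.3417  0.1168] [-3.1398  0.0072 -0.3446] F [-0.1723 -0.4101 -1.2799] w 0.015304443159834574 root [ 0.5402 -0.3845  0.0788] rel hinge (oven) [ 0.008  -0.0173 -0.1162]
```

Call:
{"fn": "move_arm", "kwargs": {
  "jaw": [255,255,255],
  "dp": [
    [0.0015,0,0],
    [0.0015,0,0],
    [0,0,0]
  ],
  "rotation": [
    [0,0,0],
    [0,0,0],
    [0,0,0]
  ]
}}

```text
clock: 25.08
position: [0.4222, -0.3422, 0.1166]
tool_rot: [-3.139, 0.009, -0.345]
force: [-6.0, 1.2, 0.9]
grip_width: 0.0154
```

```bash
python3 chk.py; python3 - <<'E'
from look import *
# measure flap eye/lower edge in wrist and side
cv2.imwrite("pics/side9.png",grab_frame("side")); cv2.imwrite("pics/wrist9.png",grab_frame("wrist"))
cs,cw=calibration("side"),calibration("wrist")
for th in (0,.1,.2,.3):
    h=np.array([.5404,-.3671,.1958]); f=lambda y:h+y*oy+.095*(-np.sin(th)*ox-np.cos(th)*oz)
    g=lambda y:h+y*oy
    e=h+.117*(-np.sin(th)*ox-np.cos(th)*oz)+.004*(-np.cos(th)*ox+np.sin(th)*oz)
    print(th,"side lowL",proj(cs,f(.111)),"topL",proj(cs,g(.111)),"lowR",proj(cs,f(-.111)),"eye side",proj(cs,e),"wrist eye",proj(cw,e),"lowL w",proj(cw,f(.05)))
E
```

```text
25.075 pos [ 0.4222 -0.3422  0.1166] [-3.1395  0.0088 -0.3449] F [-5.9752  1.2074  0.9003] w 0.015388477059641307 root [ 0.5415 -0.385   0.0784] rel hinge (oven) [ 0.0094 -0.0173 -0.1166]
0 side lowL [307.8773 254.62  ] topL [307.8273 225.3155] lowR [379.0195 202.6947] eye side [345.7683 234.8435] wrist eye [289.0751  38.5393] lowL w [157.8819  12.5986]
0.1 side lowL [310.9274 257.1479] topL [307.8273 225.3155] lowR [382.1   204.786] eye side [349.5132 237.554 ] wrist eye [289.6166  65.8917] lowL w [160.6467  39.041 ]
0.2 side lowL [313.9783 259.4023] topL [307.8273 225.3155] lowR [385.2248 206.592 ] eye side [353.2862 239.9257] wrist eye [289.8887  91.783 ] lowL w [162.2454  63.918 ]
0.3 side lowL [317.0054 261.3602] topL [307.8273 225.3155] lowR [388.3687 208.0933] eye side [357.0577 241.9333] wrist eye [289.9008 116.544 ] lowL w [162.7282  87.5247]
```

```bash
cat > hook.py <<'E'
from look import *
cw=calibration("wrist"); s=bot.observe()
Tt=np.eye(4);Tt[:3,:3]=R.from_euler("xyz",s["tool_rot"]).as_matrix();Tt[:3,3]=s["position"]; C=np.linalg.inv(Tt)@cw["T"]; np.save("cam.npy",C)
T4=np.eye(4);T4[:3,:3]=R.from_euler("xyz",[-3.1147,-.0105,-.1914]).as_matrix();T4[:3,3]=[.4608,-.1944,.3716]
c4={"camera_matrix":cw["camera_matrix"],"T":T4@C}
cs,ct=calibration("side"),calibration("top")
h=np.array([.5404,-.3671,.1958]); org=h+.112*ox; org[2]=0; corner=org-.1*ox+.13*oy
seat=corner+.058*bb+.218*oz; tip=seat+.0065*bb+.028*oz
print("corner",corner,"seat",seat,"tip",tip)
for n,p in (("corner",corner+.218*oz),("seat",seat),("bend",seat+.0065*bb),("tip",tip)): print(n,"w4",proj(c4,p),"side",proj(cs,p),"top",proj(ct,p), "c1side",(proj(cs,p)-[230,120])*2.5,"c1top",(proj(ct,p)-[270,120])*2.5+[400,0])
print("w4 tip ray at z .246",plane(c4,(306,80),.243),"tri w4+top",tri((c4,(306,80)),(ct,(282.4,214))))
a=cv2.imread("pics/side9.png");b=cv2.imread("pics/side0.png")
for im in (b,a):
    m=cv2.inRange(cv2.cvtColor(im,cv2.COLOR_BGR2HSV),(2,140,70),(16,255,255))[200:260,295:390]; ys,xs=np.nonzero(m); print("orange",len(xs), (xs.min()+295,xs.max()+295,ys.min()+200,ys.max()+200) if len(xs) else "")
E
python3 hook.py
```

```text
corner [ 0.5956 -0.2488  0.    ] seat [ 0.5709 -0.1964  0.218 ] tip [ 0.5681 -0.1905  0.246 ]
corner w4 [366.2904  44.2596] side [296.2669 219.3595] top [302.7056 210.1144] c1side [165.6672 248.3987] c1top [481.7641 225.286 ]
seat w4 [306.3569  92.3828] side [294.3499 243.0512] top [281.2794 224.4816] c1side [160.8749 307.628 ] c1top [428.1985 261.204 ]
bend w4 [299.9256  97.5468] side [294.1253 245.8273] top [278.8022 226.1426] c1side [160.3133 314.5683] c1top [422.0055 265.3566]
tip w4 [296.1702  92.7811] side [293.7726 236.1638] top [277.9231 217.0131] c1side [159.4315 290.4096] c1top [419.8076 242.5328]
w4 tip ray at z .246 [ 0.5756 -0.1991  0.243 ] tri w4+top (array([ 0.575 , -0.2002,  0.2443]), np.float64(0.00106544957091741))
orange 740 (np.int64(306), np.int64(386), np.int64(200), np.int64(256))
orange 51 (np.int64(306), np.int64(386), np.int64(223), np.int64(256))
```

```bash
python3 - <<'E'
from look import *
ct=calibration("top"); cs=calibration("side")
for n,uv,su in (("mill",(456,306),(424,228)),("match",(420,306),(414,243)),("canister",(436,275),(388,213))): print(n,plane(ct,uv,.0),plane(cs,su,0))
s=bot.observe(); O=np.c_[ox,oy,oz]
for p in ((.37,-.57,0),): pass
print("tcp oven rel hinge",O.T@(s["position"]-hinge))
for n,p in (("mill",plane(ct,(456,306),0)),("can",plane(ct,(436,275),0))): print(n,O.T@(p-hinge))
E
```

```text
mill [ 0.3909 -0.5577  0.    ] [ 0.3976 -0.5371  0.    ]
match [ 0.416  -0.4771  0.    ] [ 0.4032 -0.4805  0.    ]
canister [ 0.4829 -0.5531  0.    ] [ 0.4954 -0.5418  0.    ]
tcp oven rel hinge [-0.1174 -0.0174 -0.0784]
mill [-0.0739 -0.2307 -0.195 ]
can [ 0.0111 -0.1953 -0.195 ]
```

Call:
{"fn": "move_arm", "kwargs": {
  "jaw": [255,255,255,255,255,255,255,255,255],
  "dp": [
    [-0.006,0,0],
    [-0.006,0,0],
    [0,0.012,0],
    [0,0.02,0],
    [0,0.02,0],
    [0,0,0],
    [-0.03,0,0],
    [-0.045,0,0],
    [-0.045,0,-0.02]
  ],
  "rotation": [
    [0,0,0],
    [0,0,0],
    [0,0,0],
    [0,0,0],
    [0,0,0],
    [0,0,0],
    [0,0,0],
    [0,0,0],
    [0,0,0]
  ]
}}

```text
clock: 26.3
position: [0.3082, -0.3452, 0.133]
tool_rot: [-3.139, 0.009, -0.345]
force: [0.8, -0.8, -1.3]
grip_width: 0.0158
```

```bash
python3 chk.py; cat > hang.py <<'E'
from look import *
TIP=np.array([.575,-.2002,.2445])
def hang(ring,phi):
    Rr=rodR(np.cos(phi)*bb-np.sin(phi)*oz,np.cross(oz,bb)); _,M=tool(Rr,np.zeros(3),A); return ring-Rr@RING,M
E
python3 - <<'E'
from hang import *
s=bot.observe(); ph=np.radians(25)
p,M=hang(TIP+[0,0,.06],ph); print(p,ik(p,M,np.array([.35,.5,-.3,1.83,.3,.8,.33])))
mid=np.array([.38,-.26,.40]);
rows([(np.array([.335,-.33,.40]),None)],vm=.055)
s2=dict(s); s2["position"]=np.array([.335,-.33,.40]); rows([(p,M)],s2,vm=.05,wm=10.3)
ff=[]
im=cv2.imread("pics/side9.png"); now=grab_frame("side"); cv2.imwrite("pics/side10.png",now)
m=cv2.inRange(cv2.cvtColor(now,cv2.COLOR_BGR2HSV),(2,140,70),(16,255,255))[200:260,295:390]; ys,xs=np.nonzero(m); print("orange",len(xs)) 
E
```

```text
26.3 pos [ 0.3082 -0.3452  0.133 ] [-3.1393  0.0088 -0.3445] F [ 0.8435 -0.8406 -1.2656] w 0.015760672017450468 root [ 0.4276 -0.3879  0.0947] rel hinge (oven) [-0.0968 -0.0586 -0.1003]
[ 0.5557 -0.1593  0.2818] (np.float64(2.650850984091896e-06), array([ 0.3261,  0.3571, -0.3015,  1.7474,  0.2978,  0.9945,  0.3311]))
5 dp [[0.0044, -0.006, -0.0668], [0.0044, -0.006, -0.0668], [0.0044, -0.006, -0.0668], [0.0044, -0.006, -0.0668], [0.0044, -0.006, -0.0668]]
rot [[-0.0, -0.0, -0.0], [-0.0, -0.0, -0.0], [-0.0, -0.0, -0.0], [-0.0, -0.0, -0.0], [-0.0, -0.0, -0.0]]
14 dp [[0.0135, -0.021, 0.0105], [0.0169, -0.0186, 0.0101], [0.0198, -0.0156, 0.0098], [0.0222, -0.0122, 0.0094], [0.024, -0.0085, 0.0092], [0.0251, -0.0045, 0.0089], [0.0256, -0.0004, 0.0087], [0.0254, 0.0038, 0.0086], [0.0244, 0.0079, 0.0086], [0.0228, 0.0117, 0.0086], [0.0206, 0.0152, 0.0087], [0.0178, 0.0183, 0.0088], [0.0146, 0.0209, 0.009], [0.011, 0.0229, 0.0092]]
rot [[-0.0046, -0.0018, -0.0534], [-0.0046, -0.0018, -0.0534], [-0.0046, -0.0018, -0.0534], [-0.0046, -0.0018, -0.0534], [-0.0046, -0.0018, -0.0534], [-0.0046, -0.0018, -0.0534], [-0.0046, -0.0018, -0.0534], [-0.0046, -0.0018, -0.0534], [-0.0046, -0.0018, -0.0534], [-0.0046, -0.0018, -0.0534], [-0.0046, -0.0018, -0.0534], [-0.0046, -0.0018, -0.0534], [-0.0046, -0.0018, -0.0534], [-0.0046, -0.0018, -0.0534]]
orange 49
```

Call:
{"fn": "move_arm", "kwargs": {
  "jaw": [255,255,255,255,255,255],
  "dp": [
    [0,-0.006,-0.05],
    [0.005,-0.006,-0.066],
    [0.005,-0.006,-0.066],
    [0.005,-0.006,-0.066],
    [0.005,-0.006,-0.066],
    [0.002,0,-0.02]
  ],
  "rotation": [
    [0,0,0],
    [0,0,0],
    [0,0,0],
    [0,0,0],
    [0,0,0],
    [0,0,0]
  ]
}}

```text
clock: 27.1
position: [0.3366, -0.3307, 0.4032]
tool_rot: [-3.139, 0.003, -0.344]
force: [0.3, 1.0, -2.5]
grip_width: 0.0156
```

Call:
{"fn": "move_arm", "kwargs": {
  "jaw": [255,255,255,255,255,255,255],
  "dp": [
    [0.0135,-0.021,0.003],
    [0.017,-0.0185,0.003],
    [0.02,-0.0155,0.003],
    [0.022,-0.012,0.003],
    [0.024,-0.0085,0.003],
    [0.025,-0.0045,0.003],
    [0.0255,0,0.003]
  ],
  "rotation": [
    [-0.0045,-0.002,-0.0535],
    [-0.0045,-0.002,-0.0535],
    [-0.0045,-0.002,-0.0535],
    [-0.0045,-0.002,-0.0535],
    [-0.0045,-0.002,-0.0535],
    [-0.0045,-0.002,-0.0535],
    [-0.0045,-0.002,-0.0535]
  ]
}}

```text
clock: 27.98
position: [0.4476, -0.2439, 0.3778]
tool_rot: [3.094, 0.088, 0.837]
force: [-0.3, 0.6, -1.3]
grip_width: 0.0158
```

Call:
{"fn": "move_arm", "kwargs": {
  "jaw": [255,255,255,255,255,255,255,255],
  "dp": [
    [0.0255,0.004,0.003],
    [0.0245,0.008,0.003],
    [0.023,0.0115,0.003],
    [0.0205,0.015,0.003],
    [0.018,0.0185,0.003],
    [0.0145,0.021,0.003],
    [0.011,0.023,0.003],
    [0,0,0]
  ],
  "rotation": [
    [-0.0045,-0.002,-0.0535],
    [-0.0045,-0.002,-0.0535],
    [-0.0045,-0.002,-0.0535],
    [-0.0045,-0.002,-0.0535],
    [-0.0045,-0.002,-0.0535],
    [-0.0045,-0.002,-0.0535],
    [-0.0045,-0.002,-0.0535],
    [0,0,0]
  ]
}}

```text
clock: 28.98
position: [0.5572, -0.1536, 0.3496]
tool_rot: [-3.133, 0.163, 2.018]
force: [-0.6, 0.0, -1.1]
grip_width: 0.0156
```

```bash
python3 - <<'E'
from hang import *
s=bot.observe(); ph=np.radians(25); print(s["clock"],s["position"],s["tool_rot"],s["qpos"],s["grip_width"])
p,M=hang(TIP+[0,0,.04],ph); print(p); rows([(p,M)],vm=.04)
E
```

```text
28.975 [ 0.5572 -0.1536  0.3496] [-3.1325  0.1626  2.0181] [-0.2137  0.3067  0.3912  1.67    0.0264  1.1018  0.5916] 0.015575883101632406
[ 0.5557 -0.1593  0.2618]
3 dp [[0.0041, -0.0013, 0.0364], [0.0041, -0.0014, 0.0364], [0.0041, -0.0015, 0.0364]]
rot [[-0.0008, -0.0001, 0.0007], [-0.0008, -0.0001, 0.0007], [-0.0008, -0.0001, 0.0007]]
```

Call:
{"fn": "move_arm", "kwargs": {
  "jaw": [255,255,255,255],
  "dp": [
    [0.004,-0.0015,0.0365],
    [0.004,-0.0015,0.0365],
    [0.004,-0.0015,0.0365],
    [0,0,0]
  ],
  "rotation": [
    [-0.001,0,0.001],
    [-0.001,0,0.001],
    [0,0,0],
    [0,0,0]
  ]
}}

```text
clock: 29.48
position: [0.5539, -0.1611, 0.261]
tool_rot: [-3.138, 0.162, 2.007]
force: [0.1, 0.3, -1.1]
grip_width: 0.0158
```

```bash
python3 - <<'E'
from hang import *
s=bot.observe(); Rr=rodnow(s); ring=s["position"]+Rr@RING; print(s["clock"],s["position"],s["tool_rot"],"ring",ring)
v=[]
for n in ("side","top","wrist"):
    c=calibration(n); im=grab_frame(n); cv2.imwrite(f"pics/{n}11.png",im)
    a,b=proj(c,ring),proj(c,TIP); m=((a+b)/2).astype(int); w=30 if n!="wrist" else 100
    x0,y0=max(0,m[0]-w),max(0,min(480-2*w,m[1]-w)); k=400/(2*w)
    if n!="wrist": v.append(cv2.resize(im[y0:y0+2*w,x0:x0+2*w],(400,400),interpolation=cv2.INTER_CUBIC))
    else: v.append(cv2.resize(im[y0:y0+2*w,x0:x0+2*w],(200,200)))
    print(n,"ring",a,"tip",b,"crop",x0,y0,k)
s0=cv2.imread("pics/side0.png")[205:255,275:325];t0=cv2.imread("pics/top0.png")[195:245,270:320]; w4=cv2.imread("pics/w4.png")[20:120,280:400]
v4=[cv2.resize(i,(200,200),interpolation=cv2.INTER_CUBIC) for i in (s0,t0,w4)]
cv2.imwrite("pics/c11.png",np.vstack([np.hstack(v[:2]),np.hstack(v4+[v[2]])]))
E
```

```text
29.475 [ 0.5539 -0.1611  0.261 ] [-3.1377  0.162   2.0067] ring [ 0.5731 -0.2021  0.2837]
side ring [294.0049 216.9439] tip [293.0601 231.6325] crop 263 194 6.666666666666667
top ring [281.9217 200.8305] tip [281.8632 213.9279] crop 251 177 6.666666666666667
wrist ring [322.1255 408.7617] tip [327.2294 346.1334] crop 224 277 2.0
```

View pics/c11.png

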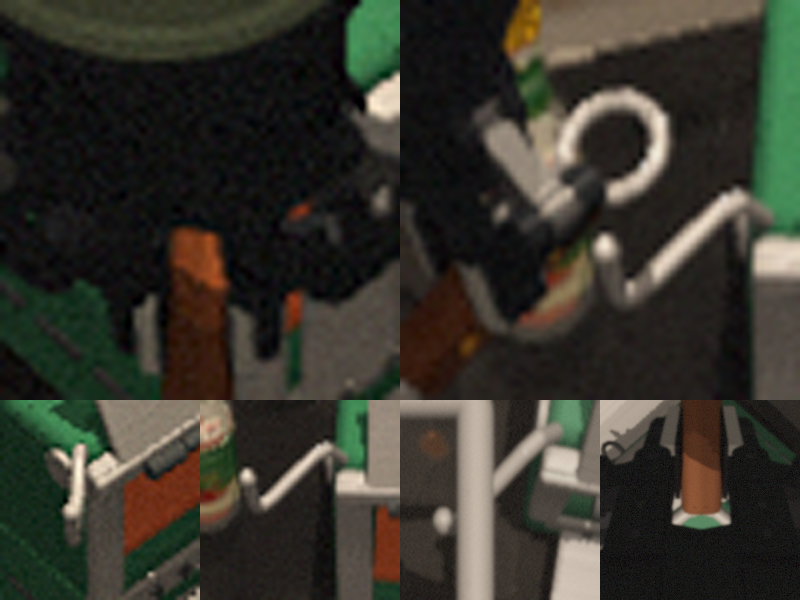

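```bash
python3 - <<'E'
from hang import *
s=bot.observe(); Rr=rodnow(s); ring=s["position"]+Rr@RING
cs,ct,cw=map(calibration,("side","top","wrist"))
print("ring top-ray @z",[plane(ct,(283.1,199.05),z) for z in (.2837,.280,.2875)],"pred",ring)
T4=np.eye(4);T4[:3,:3]=R.from_euler("xyz",[-3.1147,-.0105,-.1914]).as_matrix();T4[:3,3]=[.4608,-.1944,.3716]
c4={"camera_matrix":cw["camera_matrix"],"T":T4@np.load("cam.npy")}
print("tip",tri((c4,(305.8,79)),(ct,(281.75,213.45))),"bend",tri((cs,(293,239)),(ct,(284.75,221.25))), "bend@.2145",plane(ct,(284.75,221.25),.2145), plane(cs,(293,239),.2145),"tip@.2415",plane(ct,(281.75,213.45),.2415))
for n,v in (("front",[.0384,0,.0105]),("back",[-.0366,0,.0105]),("root",REL),("frontB",[.0384,0,-.0075])): print(n,proj(cw,s["position"]+Rr@np.array(v)))
w=cv2.imread("pics/wrist11.png"); g=cv2.cvtColor(w,cv2.COLOR_BGR2HSV)
print("col 322 hue/val rows:",[(r,int(g[r,322,0]),int(g[r,322,1]),int(g[r,322,2])) for r in list(range(200,232,3))+list(range(376,416,3))])
print("pin rows",[(r,int(g[r,290,2]),int(g[r,290,1])) for r in range(0,30,2)])
E
```

```text
ring top-ray @z [array([ 0.5769, -0.2054,  0.2837]), array([ 0.5804, -0.2061,  0.28  ]), array([ 0.5734, -0.2047,  0.2875])] pred [ 0.5748 -0.2018  0.2863]
tip (array([ 0.5757, -0.1997,  0.2454]), np.float64(0.0004942961187531835)) bend (array([ 0.579 , -0.2056,  0.2155]), np.float64(0.0002482299700215269)) bend@.2145 [ 0.5801 -0.2059  0.2145] [ 0.5792 -0.206   0.2145] tip@.2415 [ 0.5789 -0.2008  0.2415]
front [325.0684 216.3128]
back [325.041  392.3655]
root [325.0982  10.9832]
frontB [325.065  218.3255]
col 322 hue/val rows: [(200, 15, 44, 105), (203, 12, 36, 106), (206, 14, 43, 102), (209, 13, 44, 104), (212, 13, 39, 105), (215, 16, 40, 109), (218, 16, 41, 106), (221, 15, 50, 91), (224, 9, 153, 60), (227, 12, 158, 66), (230, 8, 153, 65), (376, 11, 152, 139), (379, 11, 160, 139), (382, 11, 161, 138), (385, 11, 152, 139), (388, 11, 165, 130), (391, 16, 99, 134), (394, 64, 81, 133), (397, 65, 87, 135), (400, 65, 86, 137), (403, 65, 83, 135), (406, 66, 85, 60), (409, 30, 170, 9), (412, 20, 36, 21), (415, 137, 71, 25)]
pin rows [(0, 41, 100), (2, 64, 60), (4, 93, 47), (6, 105, 41), (8, 103, 45), (10, 105, 41), (12, 108, 35), (14, 103, 42), (16, 96, 40), (18, 92, 42), (20, 90, 40), (22, 86, 42), (24, 81, 41), (26, 71, 43), (28, 56, 46)]
```

Call:
{"fn": "move_arm", "kwargs": {
  "jaw": [255,255,255,255,255],
  "dp": [
    [0.003,0.004,0],
    [0.004,0,0.022],
    [0.003,0,0.018],
    [0,0,0],
    [0,0,0]
  ],
  "rotation": [
    [0,0,0],
    [0,0,0],
    [0,0,0],
    [0,0,0],
    [0,0,0]
  ]
}}

```text
clock: 30.25
position: [0.5572, -0.1568, 0.2298]
tool_rot: [-3.141, 0.164, 2.01]
force: [0.2, -0.3, -1.5]
grip_width: 0.0156
```

```bash
cat > st.py <<'E'
from hang import *
s=bot.observe(); Rr=rodnow(s); ring=s["position"]+Rr@RING
print(s["clock"],"F",s["force"],"w",s["grip_width"],"ring",ring,"phi",np.degrees(np.arcsin(-Rr[2,0])),"az",np.degrees(np.arctan2(Rr[1,0],Rr[0,0])),s["qpos"])
E
python3 st.py; python3 - <<'E'
from hang import *
# ring in top view: white mask near hook vs. before
ct=calibration("top"); im=grab_frame("top"); cv2.imwrite("pics/top12.png",im)
g=cv2.cvtColor(im,cv2.COLOR_BGR2HSV)[190:235,265:310]; m=((g[...,1]<60)&(g[...,2]>125))
print("\n".join("".join("#" if x else "." for x in r) for r in m))
E
```

```text
30.25 F [ 0.1658 -0.3182 -1.4677] w 0.015570475577251908 ring [ 0.5764 -0.1978  0.2525] phi 24.995653501327666 az 115.16631380322187 [-0.1795  0.4243  0.366   1.8323 -0.0158  0.8193  0.599 ]
.............................................
.............................................
.............................................
.............................................
.............................................
..........#..................................
.....#.....#.................................
.............................................
.............................................
.............................................
.............................................
.............................................
..............#######........................
............##########.......................
...........#####...####......................
..........####.......###............#........
.........####........###..........####.......
.........###..........##.........#####.......
#........##...........###.......#####........
##......###...........###......####
[... 460 characters left out ...]
..........
#.....###....................................
#.....#......................................
.............................................
.............................................
.............................................
.............................................
.............................................
.............................................
.............................................
.............................................
.............................................
.............................................
.............................................
.............................................
.............................................
```

Call:
{"fn": "move_arm", "kwargs": {
  "jaw": [255,255,255,255,255],
  "dp": [
    [0.002,0,0.013],
    [0.002,0,0.013],
    [0.0015,0,0.008],
    [0,0,0],
    [0,0,0]
  ],
  "rotation": [
    [0,0,0],
    [0,0,0],
    [0,0,0],
    [0,0,0],
    [0,0,0]
  ]
}}

```text
clock: 30.92
position: [0.5571, -0.1569, 0.2019]
tool_rot: [-3.141, 0.163, 2.01]
force: [1.0, 0.3, -1.6]
grip_width: 0.0155
```

```bash
python3 st.py; cat > asc.py <<'E'
from hang import *
im=grab_frame("top"); g=cv2.cvtColor(im,cv2.COLOR_BGR2HSV)[200:240,265:310]; m=((g[...,1]<60)&(g[...,2]>125))
print("\n".join("".join("#" if x else "." for x in r) for r in m))
E
python3 asc.py
```

```text
30.925 F [ 1.0267  0.3006 -1.5998] w 0.01553763066341482 ring [ 0.5763 -0.1978  0.2246] phi 24.98559268217587 az 115.17903042312203 [-0.1698  0.46    0.3558  1.8604 -0.0269  0.7567  0.6025]
.............................................
.............................................
.............................................
.............................................
.............................................
....................................#........
..................................####.......
.................................######......
................................#####....#...
...............................####..........
..............................####...#.......
................#####.......#####............
..............#########.....####.........###.
.............##########...#####........######
............#######..###.#####.........######
...........###..##....#######..........######
..........###.........######...........######
..........###..........####............######
.........###...........###..............#####
..#......###........#.###...........
[... 229 characters left out ...]
..........
...#######....########.......................
....#####......#####.........................
.....#####...................................
.....######..................................
......#####..................................
.......####..................................
.......##....................................
.............................................
.............................................
.............................................
.............................................
.............................................
.............................................
.............................................
.............................................
```

```bash
python3 - <<'E'
from hang import *
seat=np.array([.5815,-.2105,.218]); w=[]; q=bot.observe()["qpos"]
def rc(ph,up): return seat+(.003+up)*oz+.015*(np.cos(ph)*bb-np.sin(ph)*oz)
for d in np.r_[25,np.linspace(25,88,10)[1:]]:
    ph=np.radians(d); w.append(hang(rc(ph,.005),ph)); e,q=ik(*w[-1],q,n=1); print(round(d),w[-1][0],round(e,4),q)
rows(w,vm=.05,wm=10.5)
E
```

```text
25 [ 0.5564 -0.1573  0.1969] 0.0 [-0.1667  0.4652  0.3534  1.8673 -0.0288  0.7433  0.6055]
32 [ 0.5581 -0.1609  0.19  ] 0.0 [-0.2965  0.4722  0.4477  1.9361  0.0803  0.6278  0.4719]
39 [ 0.5602 -0.1652  0.1835] 0.0 [-0.449   0.5073  0.5784  2.0009  0.1837  0.5165  0.3321]
46 [ 0.5625 -0.1703  0.1778] 0.0 [-0.6104  0.5813  0.7358  2.0598  0.2558  0.4044  0.2082]
53 [ 0.5652 -0.1759  0.1727] 0.0 [-0.7519  0.6971  0.8877  2.1105  0.2817  0.2908  0.1128]
60 [ 0.5681 -0.182   0.1684] 0.0 [-0.8573  0.8436  1.0085  2.1514  0.269   0.1838  0.0388]
67 [ 0.5712 -0.1886  0.165 ] 0.0002 [-0.8927  0.932   1.0058  2.1805  0.9023  0.16   -0.6734]
74 [ 0.5744 -0.1955  0.1625] 0.0001 [-0.9378  1.0637  1.0382  2.1996  1.3431  0.16   -1.2129]
81 [ 0.5778 -0.2026  0.161 ] 0.0 [-0.9362  1.1277  0.9791  2.206   1.5667  0.2917 -1.5167]
88 [ 0.5812 -0.2098  0.1604] 0.0 [-0.9427  1.2217  0.9515  2.2014  1.605   0.3912 -1.6459]
10 dp [[0.0009, -0.001, 0.0063], [-0.0035, -0.0, 0.0094], [-0.0035, 0.0, 0.0094], [-0.0035, 0.0, 0.0094], [-0.0035, -0.0, 0.0094], [-0.0035, -0.0, 0.0094], [-0.0035, 0.0, 0.0094], [-0.0035, 0.0, 0.0094], [-0.0035, -0.0, 0.0094], [-0.0035, 0.0, 0.0094]]
rot [[-0.0003, -0.0001, -0.0005], [-0.0, -0.0389, -0.0], [-0.0, -0.0389, -0.0], [0.0, -0.0389, 0.0], [0.0, -0.0389, -0.0], [-0.0, -0.0389, -0.0], [0.0, -0.0389, -0.0], [-0.0, -0.0389, -0.0], [0.0, -0.0389, 0.0], [-0.0, -0.0389, -0.0]]
```

Call:
{"fn": "move_arm", "kwargs": {
  "jaw": [255,255,255,255,255,255,255],
  "dp": [
    [0.001,-0.001,0.0063],
    [-0.0035,0,0.0094],
    [-0.0035,0,0.0094],
    [-0.0035,0,0.0094],
    [-0.0035,0,0.0094],
    [0,0,0],
    [0,0,0]
  ],
  "rotation": [
    [0,0,0],
    [0,-0.039,0],
    [0,-0.039,0],
    [0,-0.039,0],
    [0,-0.039,0],
    [0,0,0],
    [0,0,0]
  ]
}}

```text
clock: 31.85
position: [0.5651, -0.1761, 0.1726]
tool_rot: [-3.14, 0.651, 2.01]
force: [-0.3, -0.3, -0.3]
grip_width: 0.0157
```

```bash
python3 st.py; python3 asc.py
```

```text
31.85 F [-0.2599 -0.2506 -0.3101] w 0.01569350090177477 ring [ 0.5776 -0.2026  0.2139] phi 52.94059950612299 az 115.19082091438946 [-0.7258  0.6743  0.8423  2.108   0.3946  0.3094  0.0049]
.............................................
.............................................
.............................................
.............................................
.............................................
....................................#........
..................................####.......
.................................#####.......
................................#####........
...............................####..........
..............................####...#.......
.............................####............
................##..........####.........###.
...............###.##.....#####........######
...............########...####.........######
................##.#####.####..........######
..............#.......######...........######
..............#.......#####............######
.............##........###..............#####
.............##.....#..###...........
[... 228 characters left out ...]
..........
.............##........###...................
...............##.....###....................
................##...###.....................
.................######......................
..................###........................
.............................................
.............................................
.............................................
.............................................
.............................................
.............................................
.............................................
.............................................
.............................................
.............................................
```

Call:
{"fn": "move_arm", "kwargs": {
  "jaw": [255,255,255,255,255,255,255],
  "dp": [
    [-0.0018,0,0.0047],
    [-0.0018,0,0.0047],
    [-0.0018,0,0.0047],
    [-0.0018,0,0.0047],
    [-0.0018,0,0.0047],
    [-0.0018,0,0.0047],
    [0,0,0]
  ],
  "rotation": [
    [0,-0.0195,0],
    [0,-0.0195,0],
    [0,-0.0195,0],
    [0,-0.0195,0],
    [0,-0.0195,0],
    [0,-0.0195,0],
    [0,0,0]
  ]
}}

```text
clock: 32.78
position: [0.5728, -0.1959, 0.1631]
tool_rot: [-3.135, 0.991, 2.011]
force: [0.6, -0.9, -1.4]
grip_width: 0.0156
```

```bash
python3 st.py
```

```text
32.775 F [ 0.5743 -0.875  -1.3877] w 0.015621297618173874 ring [ 0.5788 -0.2084  0.2118] phi 72.39002033177267 az 115.60125599322991 [-0.9234  1.0293  1.0263  2.1937  1.2258  0.1647 -1.0701]
```

```bash
python3 - <<'E'
from hang import *
seat=np.array([.5815,-.2105,.218]); ph=np.radians(87)
def rc(ph,up): return seat+(.003+up)*oz+.015*(np.cos(ph)*bb-np.sin(ph)*oz)
rows([hang(rc(ph,.003),ph)],wm=3)
E
```

```text
5 dp [[-0.0011, 0.0004, 0.0038], [-0.0009, 0.0004, 0.0038], [-0.0007, 0.0004, 0.0039], [-0.0005, 0.0004, 0.0039], [-0.0003, 0.0004, 0.0039]]
rot [[-0.0004, -0.0162, 0.0001], [-0.0004, -0.0162, 0.0001], [-0.0004, -0.0162, 0.0001], [-0.0004, -0.0162, 0.0001], [-0.0004, -0.0162, 0.0001]]
```

Call:
{"fn": "move_arm", "kwargs": {
  "jaw": [255,255,255,255,255,255,255],
  "dp": [
    [-0.001,0.0004,0.0038],
    [-0.001,0.0004,0.0038],
    [-0.0007,0.0004,0.0039],
    [-0.0005,0.0004,0.0039],
    [-0.0003,0.0004,0.0039],
    [0,0,0],
    [0,0,0]
  ],
  "rotation": [
    [-0.0004,-0.0162,0],
    [-0.0004,-0.0162,0],
    [-0.0004,-0.0162,0],
    [-0.0004,-0.0162,0],
    [-0.0004,-0.0162,0],
    [0,0,0],
    [0,0,0]
  ]
}}

```text
clock: 33.65
position: [0.5806, -0.2085, 0.1595]
tool_rot: [3.141, 1.245, 2.01]
force: [0.5, 0.7, -1.5]
grip_width: 0.0157
```

```bash
python3 st.py; python3 asc.py
```

```text
33.65 F [ 0.4901  0.6896 -1.5102] w 0.01572053750808184 ring [ 0.5811 -0.2096  0.2101] phi 86.94051859603688 az 115.08534186617587 [-0.9705  1.2616  1.0114  2.2036  1.614   0.3036 -1.6644]
.............................................
.............................................
.............................................
.............................................
.............................................
....................................#........
..................................####.......
.................................#####.......
................................#####........
...............................####..........
..............................####...........
.............................####............
................##..........####.........###.
...............###.........####........######
...............#######....####.........######
................##.####..####..........######
....................########...........######
......................#####............######
......................####..............#####
.......................###...........
[... 228 characters left out ...]
..........
.............................................
.............................................
.............................................
.............................................
.............................................
.............................................
...............##............................
............####.............................
..........####...............................
.......######................................
.......###...................................
.......#.....................................
.......................###...................
.....................#####...................
..................#######....................
```

Call:
{"fn": "move_arm", "kwargs": {
  "jaw": [255,255,255,255],
  "dp": [
    [0.0012,0,0.0003],
    [0.0012,0,0.0003],
    [0.0012,0,0.0003],
    [0,0,0]
  ],
  "rotation": [
    [0,-0.005,0],
    [0,-0.005,0],
    [0,-0.004,0],
    [0,0,0]
  ]
}}

```text
clock: 34.2
position: [0.5806, -0.2077, 0.1559]
tool_rot: [-3.137, 1.291, 2.018]
force: [0.4, -1.5, -1.1]
grip_width: 0.0156
```

```bash
python3 st.py
```

```text
34.2 F [ 0.3994 -1.5491 -1.0796] w 0.015576566074638126 ring [ 0.5802 -0.2066  0.2065] phi 89.60225892713551 az 126.8521562021359 [-0.9811  1.3076  0.9987  2.2008  1.5991  0.3371 -1.6952]
```

Call:
{"fn": "move_arm", "kwargs": {
  "jaw": [255,255,255,255,255],
  "dp": [
    [0,0,0.002],
    [0.0012,0,0.0003],
    [0.0012,0,0.0003],
    [0,0,0],
    [0,0,0]
  ],
  "rotation": [
    [0,0,0],
    [0,0,0],
    [0,0,0],
    [0,0,0],
    [0,0,0]
  ]
}}

```text
clock: 34.83
position: [0.5813, -0.2091, 0.1543]
tool_rot: [-3.141, 1.292, 2.013]
force: [0.0, 0.0, 5.8]
grip_width: 0.0156
```

```bash
python3 st.py
```

```text
34.825 F [0.0331 0.0196 5.838 ] w 0.015588826012628097 ring [ 0.5808 -0.2081  0.2049] phi 89.63147921621513 az 116.19693963889591 [-0.976   1.3094  0.9949  2.1989  1.6076  0.3403 -1.7061]
```

Call:
{"fn": "move_arm", "kwargs": {
  "jaw": [225,205,190,175,160,160],
  "dp": [
    [0,0,0],
    [0,0,0],
    [0,0,0],
    [0,0,0],
    [0,0,0],
    [0,0,0]
  ],
  "rotation": [
    [0,0,0],
    [0,0,0],
    [0,0,0],
    [0,0,0],
    [0,0,0],
    [0,0,0]
  ]
}}

```text
clock: 35.58
position: [0.5812, -0.209, 0.1537]
tool_rot: [-3.139, 1.291, 2.015]
force: [0.3, 0.4, 0.4]
grip_width: 0.0318
```

Call:
{"fn": "move_arm", "kwargs": {
  "jaw": [160,160,160,160,160,160,160],
  "dp": [
    [0,0,-0.01],
    [0,0,-0.02],
    [0,0,-0.03],
    [0,0,-0.04],
    [0,0,-0.04],
    [0,0,-0.03],
    [0,0,0]
  ],
  "rotation": [
    [0,0,0],
    [0,0,0],
    [0,0,0],
    [0,0,0],
    [0,0,0],
    [0,0,0],
    [0,0,0]
  ]
}}

```text
clock: 36.45
position: [0.5256, -0.0893, 0.1913]
tool_rot: [3.14, 1.289, 2.013]
force: [-0.2, 0.0, 0.8]
grip_width: 0.0319
```

```bash
python3 st.py; cat > v.py <<'E'
from hang import *
# is rod hanging: brown handle in side, top, wrist
for n in ("side","top","wrist"):
    im=grab_frame(n); cv2.imwrite(f"pics/{n}20.png",im); c=calibration(n)
    m=cv2.inRange(cv2.cvtColor(im,cv2.COLOR_BGR2HSV),(3,100,25),(16,255,190))
    k,l,st,ce=cv2.connectedComponentsWithStats(m); h=np.array([.5815,-.2105,.1545]); p=proj(c,h); print(n,"pred handle",p,"ends",proj(c,h+[0,0,.0375]),proj(c,h-[0,0,.0375]))
    for i in range(1,k):
        if st[i][4]>40 and np.linalg.norm(ce[i]-p)<60: print("  comp",st[i],ce[i])
E
python3 v.py; python3 asc.py
```

```text
36.45 F [-0.2438  0.0317  0.8027] w 0.03185354422923142 ring [ 0.5251 -0.0884  0.2419] phi 89.47994536617382 az 112.13427716171682 [-1.2337  1.1219  0.9144  2.25    1.058   0.5412 -1.2058]
side pred handle [293.8134 256.2021] ends [293.36   244.3633] [294.2405 267.354 ]
  comp [306 223   6  21  51] [307.2549 231.8627]
  comp [289 247   9  25 215] [293.0233 258.5302]
  comp [253 288  10   7  43] [257.8605 290.5581]
top pred handle [288.067  238.3688] ends [287.2592 227.2656] [288.8257 248.7976]
  comp [240 222  12  31 189] [244.9894 238.7143]
  comp [281 227  12  25 216] [286.1481 239.2222]
  comp [270 250   9   6  41] [274.1951 252.7317]
wrist pred handle [324.8009 229.0364] ends [324.7701 273.6863] [324.8317 184.3212]
  comp [299 183   5  28 132] [301.0833 196.0303]
  comp [ 316  184   23   91 1810] [326.6398 229.0376]
.............................................
.............................................
.............................................
.............................................
.............................................
....................................#.
[... 871 characters left out ...]
..........
.........................##..................
.........................##..................
.............................................
.............................................
.............................................
.............................................
.............................................
.............................................
.............................................
.............................................
.............................................
.............................................
.............................................
.............................................
.............................................
```

```bash
python3 - <<'E'
from hang import *
im=cv2.imread("pics/side20.png"); g=cv2.cvtColor(im,cv2.COLOR_BGR2HSV)[218:262,298:325]
sym=lambda p:"o" if (p[0]<18 and p[1]>130 and p[2]>50) else "g" if (35<p[0]<95 and p[1]>100) else "#" if p[2]>130 else "+" if p[2]>85 else "."
print("\n".join(f"{218+i} "+"".join(sym(p) for p in r) for i,r in enumerate(g)))
cs=calibration("side"); h=np.array([.5404,-.3671,.1958])
for th in (0,.1):
    for d in (0,.05,.095): print(th,d,[proj(cs,h+y*oy+d*(-np.sin(th)*ox-np.cos(th)*oz)).round(1) for y in (.111,.10)])
t=cv2.imread("pics/top20.png"); gt=cv2.cvtColor(t,cv2.COLOR_BGR2HSV); ct=calibration("top")
for th in (0,.1): print("top eye",th,proj(ct,h+.117*(-np.sin(th)*ox-np.cos(th)*oz)+.004*(-np.cos(th)*ox)),"low edge mid",proj(ct,h-.03*oy+.095*(-np.sin(th)*ox-np.cos(th)*oz)))
u=int(round(proj(ct,h-.03*oy)[0])); print(u,[(r,int(gt[r,u,2])) for r in range(225,290,2)])
E
```

```text
218 ggg############...+++....##
219 g+###########+..+.+.....###
220 ############+..+++.....##+.
221 ##########++.........###...
222 #########+..........##+....
223 ########....o......##+.....
224 ######+....ooo...##+.......
225 +####+...oooo#####+......+#
226 .##+....oooo#####........+#
227 ..+.....ooo####+.........+.
228 ........oo+###.............
229 ........oo..+..............
230 ........oo.................
231 ........oo.................
232 ........oo.................
233 ........oo.................
234 ........oo.................
235 +.......oo+................
236 ##......oo+................
237 ###+....oo.................
238 +##+....oo.................
239 .++++...oo.................
240 ..++++..oo.................
241 ...+....oo.................
242 ........oo.................
243 ........o..................
244 .........g.................
245 ........gg......+..........
246 ........gg.....+..........+
247 ........gg.................
248 .........g..+.............g
249 .........g..............ggg
250 .........g.............ggg.
251 ........gg.......+....ggg..
252 ........
[... 443 characters left out ...]
, array([311.7, 251.8])]
0.1 0 [array([307.8, 225.3]), array([312. , 222.4])]
0.1 0.05 [array([309.5, 242.6]), array([313.5, 239.8])]
0.1 0.095 [array([310.9, 257.1]), array([314.8, 254.3])]
top eye 0 [359.7061 257.6655] low edge mid [373.6974 251.0418]
top eye 0.1 [359.8414 261.6515] low edge mid [373.8986 254.2871]
379 [(225, 47), (227, 204), (229, 84), (231, 83), (233, 167), (235, 87), (237, 86), (239, 89), (241, 87), (243, 83), (245, 90), (247, 90), (249, 74), (251, 80), (253, 80), (255, 67), (257, 44), (259, 52), (261, 82), (263, 83), (265, 161), (267, 189), (269, 190), (271, 192), (273, 193), (275, 206), (277, 220), (279, 219), (281, 224), (283, 221), (285, 213), (287, 179), (289, 49)]
```

```bash
python3 - <<'E'
from h import *
from workcell import workorder
a=cv2.imread("pics/side0.png").astype(int)
b=cv2.imread("pics/side20.png").astype(int)
for n,(x0,y0,x1,y1) in {"kettle":(105,230,235,365),"chilli":(203,208,235,276),"matches":(392,220,436,262),"mill":(412,168,446,230),"spoon":(385,268,430,338),"can":(380,165,412,218)}.items():
    print(n,np.abs(a-b)[y0:y1,x0:x1].mean().round(1))
print(workorder.job_done())
E
```

```text
kettle 3.5
chilli 3.9
matches 3.7
mill 3.6
spoon 3.4
can 4.5
the job is handed in; nothing more can be done
None
```

I pulled the rod out from under the rack by its neck, laid it down and took it again by the wooden handle. I put the pin through the flap's eye, swung the flap slowly over and shut it. Then I unhooked the rod and hung it by its end ring on the tool hook. The job was handed in at about 37 s of the 72 s.

**Last checks**
- **Flap:** I pressed it inward at the end until about 6 N of contact. In the side view the gap at its left edge stays about 2 pixels wide from top to bottom, which fits fully shut. The top-view reading of its lower edge was ambiguous.
- **Rod:** As I lowered the ring, the wrist force jumped about 7 N when it came to rest on the bar. After release, all three cameras put the handle where a vertically hanging rod should be, within about 3 pixels. I checked this with colour masks, because the last close-up picture was used before the ring went on.
- **Other things:** Kettle, chilli bottle, matchbox, mill, spoon and canister show only noise-level image change from the start. The gripper stands 12 cm clear and reads close to zero force.

**What disagreed**
- The hook measured about 12 mm nearer the oven corner than the text and my oven pose gave. I used the measured place, and the ring went on cleanly.
- The final press moved the pin about 3 mm farther in than my hinge estimate predicted. The pin may therefore have touched the oven's front wall rather than only the eye. The gripper and arm stayed clear of it.

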